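# Feel for the proud support pin in a copier's belt drawer and set it level

### The job

The belt unit rocks because one of the five white support pins on this copier drawer's steel bed stands a few millimetres too high. Take the hand probe out of its block, feel gently over the pin heads with its tip to find the high one, and press just that one down until its head is level with the other four, neither proud nor sunk; do it with the probe only, keep the gripper off the drawer and never push harder than 3 kg. Then stand the probe back fully home in its hole in the block and let go, leaving the cartridge, the screw tray and the roller where they are.

Things in the scene. Friction and masses are not known exactly. Their poses are not given: they have to be found in the camera images.
- drawer: Copier belt drawer lying fixed on the bench: aluminium tray 270 (x) x 400 (y) mm with 42 mm high sides, beige front panel (22 thick, 420 wide, 75 high) along its +x side, black ribbed guide (40 high) inside its +y side. Origin: centre of the tray's underside, x towards the front panel, z up. Its flat steel bed (180 x 240 mm, top 30 mm above the origin) carries five support pins.
- bed (a point): Centre of the bed's top face, at (0, -5, 30) mm in the drawer's frame. From here five white support pins, dia 16 mm with flat heads, stand at (x, y) = (-55, -85), (-55, 85), (55, -85), (55, 85) and (0, 0) mm along the drawer's axes, in brass bushes of dia 26. The bushes sit on a hidden plate (pin_plate) shimmed to the belt's height, so all heads may lie anywhere from 8 to 20 mm above the bed.
- bed_corner (a point): Foot of the pin at (-55, -85), on the bed. Four heads lie in one plane to 0.3 mm, 6 mm over their bushes; one, elsewhere each time, is 2.2 to 3.5 mm higher. Pins (parts pin_a_c0 to pin_e_c0, in no known order) are held by friction, no spring, no stop: under 12 N they stay, above it they creep down 2 mm/s per extra newton and stay; one pushed too deep cannot be raised. Over 30 N cracks the bush.
- block: Grey tool block, fixed, 70 (x) x 110 (y) x 60 mm high; origin at the centre of its underside. A vertical round hole of dia 16 mm goes through at its centre: the probe's place. Two empty 11 mm holes lie 36 mm to either side along y.
- probe: Hand probe, loose, 0.12 kg (varies), standing upright in the block's centre hole. Origin at the centre of its tip end, z along its axis up to the handle. Steel tip dia 8 mm (first 10 mm), steel stem dia 10 mm up to z = 55 mm, black guard disc dia 30 mm from z = 55 to 61 mm, black round handle dia 20 mm from z = 61 to 115 mm (its end). Fully home, the guard rests on the block's top and the tip is 5 mm above the bench.
- cartridge: Bystander: black toner cartridge, 80 x 250 x 66 mm, lying loose. Origin at its underside.
- screw_tray: Bystander: small grey open tray with screws, 85 x 85 x 22 mm, loose. Origin at the centre of its underside.
- roller: Bystander: steel shaft 228 mm long with two black rubber sleeves dia 26 mm, lying loose. Origin at the bench below its middle.
Not all that is in view belongs to the job. There is more than one size of the probe; the job needs the middle-sized.

How it is judged:
On the way, in this order (a step that is already met when the one before it is completed fails the run):
1. the probe is taken out of its hole (z of probe in the frame of block above 0.065 m), for 0.1 s.
2. the high pin is pressed level: all five heads within 1 mm of the right height, the probe off them (z of pin_a_c0 in the frame of pin_plate between 0.002 and 0.004 m and z of pin_b_c0 in the frame of pin_plate between 0.002 and 0.004 m and z of pin_c_c0 in the frame of pin_plate between 0.002 and 0.004 m and z of pin_d_c0 in the frame of pin_plate between 0.002 and 0.004 m and z of pin_e_c0 in the frame of pin_plate between 0.002 and 0.004 m and contact force between probe and pin_a_c0 below 0.3 N and contact force between probe and pin_b_c0 below 0.3 N and contact force between probe and pin_c_c0 below 0.3 N and contact force between probe and pin_d_c0 below 0.3 N and contact force between probe and pin_e_c0 below 0.3 N), for 0.2 s.
At the end, for the whole second after the job is handed in: all five pin heads are within 1 mm of the right height (that of the four good pins), and the probe stands upright and at rest, fully home in the block's centre hole (tip within 5 mm of the hole's axis, guard within 3 mm of the block's top) (z of pin_a_c0 in the frame of pin_plate between 0.002 and 0.004 m and z of pin_b_c0 in the frame of pin_plate between 0.002 and 0.004 m and z of pin_c_c0 in the frame of pin_plate between 0.002 and 0.004 m and z of pin_d_c0 in the frame of pin_plate between 0.002 and 0.004 m and z of pin_e_c0 in the frame of pin_plate between 0.002 and 0.004 m and horizontal distance between probe and block below 0.005 m and z of probe in the frame of block between 0.002 and 0.008 m and angle between probe's own z axis and vertical below 0.08 rad and linear speed of probe below 0.01 m/s); the robot touches nothing.
It fails at once if the probe pushes on a pin or on the drawer with over 30 N (contact force between probe and pin_a_c0 above 30 N or contact force between probe and pin_b_c0 above 30 N or contact force between probe and pin_c_c0 above 30 N or contact force between probe and pin_d_c0 above 30 N or contact force between probe and pin_e_c0 above 30 N or contact force between probe and drawer above 30 N).
It fails at once if the gripper or arm presses on a pin or on the drawer (over 2 N) (contact force between any of the fingers, the arm and pin_a_c0 above 2 N or contact force between any of the fingers, the arm and pin_b_c0 above 2 N or contact force between any of the fingers, the arm and pin_c_c0 above 2 N or contact force between any of the fingers, the arm and pin_d_c0 above 2 N or contact force between any of the fingers, the arm and pin_e_c0 above 2 N or contact force between any of the fingers, the arm and drawer above 2 N).
It fails at once if the cartridge, the screw tray or the roller is moved by over 15 mm (distance of any of cartridge, screw_tray, roller from where it was at the start of the episode above 0.015 m).
It also fails if it takes over 67 s, if anything falls off the work surface, if the arm or the gripper's body presses on something with over 40 N, if the wrist force passes 120 N, or if a joint passes its speed limit or range.

### The arm

A 6-joint arm with a two-finger parallel gripper is mounted at the origin on the work surface. World frame = base frame: x ahead of the robot, y to its left, z up, the work surface at z = 0. Lengths are in m, angles in rad, forces in N, time in s.
With the tool pointing down it reaches from about 0.3 to 0.875 m from the base axis. Payload 4.2 kg.
Tool frame: the origin (TCP) lies midway between the tips of the shut fingers; the grasp point (between the pads) lies 19 mm behind it; z points along the fingers, y is the direction in which the jaws open and shut (so a half turn about z gives the same grasp; the last joint's range is limited). The gripper opens to 85 mm and grips with 20 to 120 N. Pads are 22 mm wide; open, the fingers measure 114 mm over their backs; the gripper's body (76 mm by 85 mm) begins 54 mm behind the grasp point. The pads swing forward as they close: fully open they stand 13 mm farther back than shut.
Start: joints at [-0.02, 0.32, 1.565, -0, 1.257, -0.02], TCP at [0.575, 0, 0.193] pointing down, gripper open.
Joint ranges: [-3.11, 3.11], [-0.84, 2.01], [0.21, 2.61], [-1.34, 4.49], [0.05, 2.63], [-2.56, 2.56]. Speed limits (rad/s): [2.57, 2.57, 3.14, 3.14, 3.14, 3.14].

### API

Orientations are given as a unit quaternion [w, x, y, z].
In Python, from rig import ctrl gives the robot as it stands.
- The arm moves only by the shell command python3 -m inch 'ROWS' [OPENING] [FORCE]. ROWS is a JSON object of lists of equal length, an entry for each row: "xyz": the shift along the tool's x, y, z in m, a list of three; "turn": the turn about the tool's z in degrees. In form: {"xyz": [[tx, ty, tz], ...], "turn": [turn, ...]}. A call has 1 to 8 rows; each row shifts and turns the pose as measured when the row begins, along the tool's axes as they then stand; what a row does not reach is not made up. A row lasts 1/10 s, in which the tool goes at most 50 mm and 8.59 degrees, less where a joint would pass 70% of its speed; a pose out of reach is approached as far as the arm can. A call is refused whole if a number of a shift passes 0.05 or a number of a turn 8.59, either way. A call with a gripper value outside its range is refused whole. OPENING is the finger opening in m, from 0 to 0.0854, set as the call begins (- or left out, the last holds). The fingers move at their own pace and stop on an object; FORCE is the grip in N (left out, the last holds). Time passes only in rows, so rows that do not move let the fingers close. It gives the time, the measured TCP pose, the force and the opening at its end, in the units of the state.
- ctrl.get_state(): the state, without advancing time (a new reading comes with each control period).
- ctrl.read_camera(name): name is "scene" or "side" or "wrist"; returns a dict with "pixels" (384x512x3 uint8, red, green, blue), "fx", "fy", "cx", "cy" (pixels), "camera_from_world" (4x4, takes a point from world to camera coordinates). Camera axes: x right, y down, z forward; pixel columns grow to the right and rows downward; lengths in m; the calibration is good to about 2 mm. The wrist camera is an equidistant fisheye: a pixel r from the principal point sees the ray r / f radians off the axis. A picture is of the moment at which its call begins. There is no depth.
- ctrl.job_done(): hands the job in, once; it reports no verdict.
The state is a dict: "time_s": time; "joint_pos": joint angles; "qd": joint speeds; "effort": joint torques, N m; "tool_pos": TCP position; "tool_rot": TCP orientation; "ft_force": force on the tool from outside, world axes, zero at the start; "wrist_torque": the same for the moment, N m; "gripper_width": finger opening in m.
Only numpy, scipy, OpenCV 4.12 (cv2) and the standard library are available. Lean on these libraries where they do the work, as an engineer would, in place of code of your own. Each camera call takes 0.05 s, during which the arm holds its last target.

## Working session

There is one attempt and no reset: what is moved stays moved. The work goes in short steps, Python scripts to look and compute and a shell command to move; the robot and the scene stay as the last step left them, time stands still between calls to the robot, and variables do not carry over. Pictures are saved under pics/ and viewed, and the job is handed in when it is done.

```bash
ls; mkdir -p pics; python3 - <<'E'
from rig import ctrl
import cv2,numpy as np
s=ctrl.get_state();print(s)
for n in["scene","side","wrist"]:
    c=ctrl.read_camera(n);cv2.imwrite(f"pics/{n}0.png",cv2.cvtColor(c["pixels"],cv2.COLOR_RGB2BGR))
    print(n,c["fx"],c["fy"],c["cx"],c["cy"],np.round(c["camera_from_world"],4).tolist())
E
```

```text
pics
{'time_s': 0.0, 'joint_pos': array([-2.00032210e-02,  3.20258882e-01,  1.56569538e+00, -3.60746733e-06,
        1.25739937e+00, -2.00095062e-02]), 'qd': array([-0.0002354 , -0.00128501, -0.00103913, -0.00288903, -0.00123618,
        0.00010688]), 'effort': array([ 7.05825660e-04, -4.15526962e+01, -2.34157133e+01, -1.88356019e-06,
        8.09230405e-03,  1.54784908e-05]), 'tool_pos': array([5.74442866e-01, 8.83528970e-06, 1.91794942e-01]), 'tool_rot': array([-6.33740515e-04,  7.07103891e-01,  7.07109124e-01, -6.11255753e-04]), 'ft_force': array([ 1.04326715, -0.04608116, -0.73366888]), 'wrist_torque': array([ 0.05122924,  0.0699651 , -0.03289147]), 'gripper_width': 0.08540351535671135}
scene 376.7071701700348 376.7071701700348 252.42562910096302 190.11683436571772 [[0.736, 0.6769, -0.0118, -0.4457], [0.5478, -0.6058, -0.577, -0.2079], [-0.3977, 0.4182, -0.8167, 1.4368], [0.0, 0.0, 0.0, 1.0]]
side 448.5103393209267 448.5103393209267 259.67678467541134 197.67009296836076 [[0.8171, -0.576, -0.0227, -0.4113], [-0.3593, -0.4782, -0.8014, 0.2642], [0.4507, 0.663, -0.5977, 0.943], [0.0, 0.0, 0.0, 1.0]]
wrist 297.3186396354542 297.3186396354542 256.1052356433985 193.8674583948045 [[1.0, -0.0007, -0.002, -0.5743], [-0.0001, -0.9605, 0.2783, -0.0363], [-0.0022, -0.2783, -0.9605, 0.3794], [0.0, 0.0, 0.0, 1.0]]
```

View pics/scene0.png

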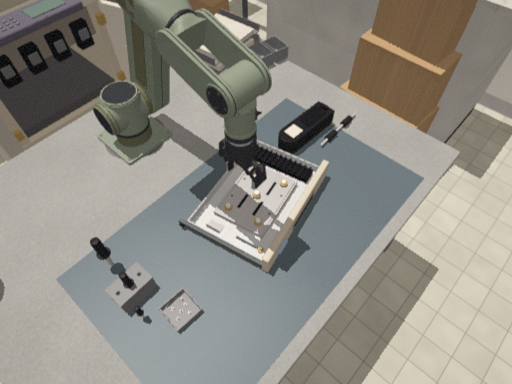

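View pics/side0.png

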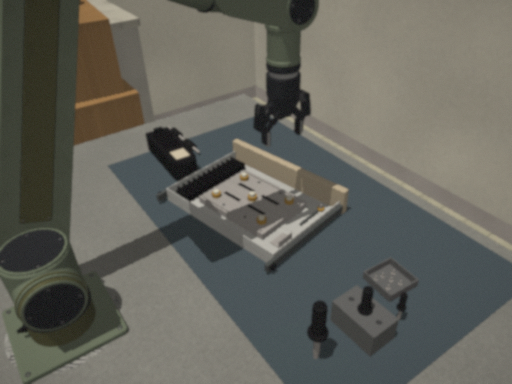

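View pics/wrist0.png

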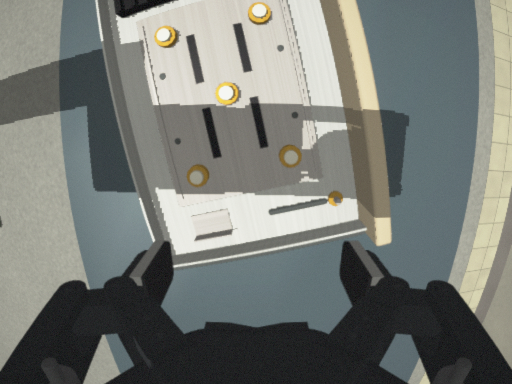

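```bash
cat > h.py <<'E'
import numpy as np,cv2
from rig import ctrl
from scipy.spatial.transform import Rotation as R
def snap(n,fn=None):
    c=ctrl.read_camera(n)
    if fn: cv2.imwrite("pics/"+fn,cv2.cvtColor(c["pixels"],cv2.COLOR_RGB2BGR))
    return c
def ray(c,u,v,fish=False):
    x=(u-c["cx"])/c["fx"];y=(v-c["cy"])/c["fy"]
    if fish:
        r=np.hypot(x,y); k=np.sin(r)/r if r>0 else 1; d=np.array([x*k,y*k,np.cos(r)])
    else: d=np.array([x,y,1.])
    M=np.array(c["camera_from_world"]);Rm=M[:3,:3];o=-Rm.T@M[:3,3]
    return o,Rm.T@d
def atz(c,u,v,z,fish=False):
    o,d=ray(c,u,v,fish);return o+d*(z-o[2])/d[2]
def proj(c,p,fish=False):
    M=np.array(c["camera_from_world"]);q=M[:3,:3]@np.array(p)+M[:3,3]
    if fish:
        r=np.hypot(q[0],q[1]);t=np.arctan2(r,q[2]);return c["cx"]+c["fx"]*t*q[0]/r,c["cy"]+c["fy"]*t*q[1]/r
    return c["cx"]+c["fx"]*q[0]/q[2],c["cy"]+c["fy"]*q[1]/q[2]
def crop(fn,out,x0,y0,w,h,s):
    i=cv2.imread("pics/"+fn)[y0:y0+h,x0:x0+w];cv2.imwrite("pics/"+out,cv2.resize(i,None,fx=s,fy=s,interpolation=cv2.INTER_CUBIC))
E
python3 - <<'E'
from h import *
crop("scene0.png","c1.png",60,220,160,120,5)
crop("side0.png","c2.png",280,250,160,120,5)
crop("wrist0.png","c3.png",90,0,310,270,2.5)
E
```

```text
(no output)
```

View pics/c1.png

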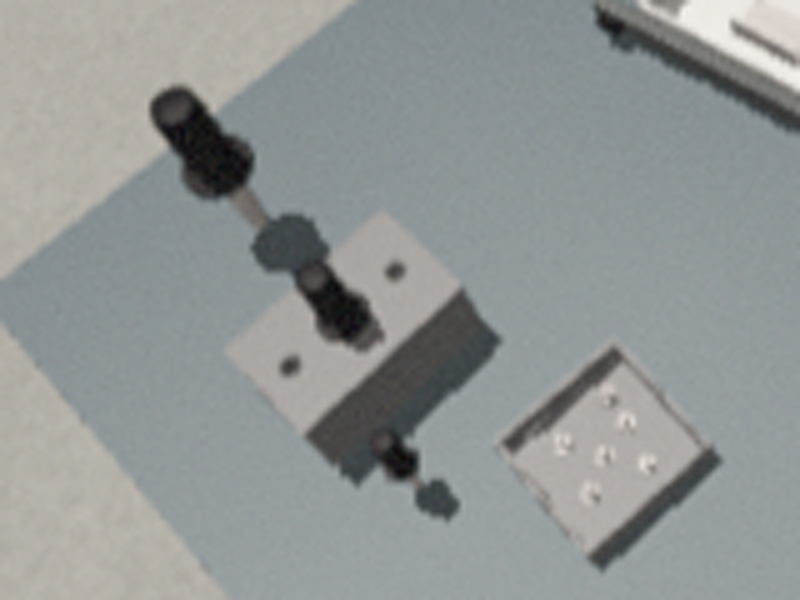

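View pics/c2.png

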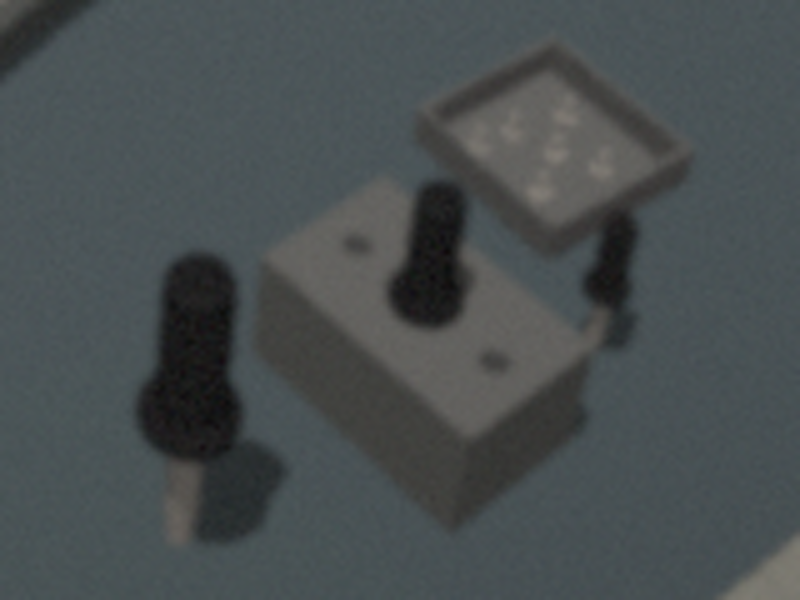

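View pics/c3.png

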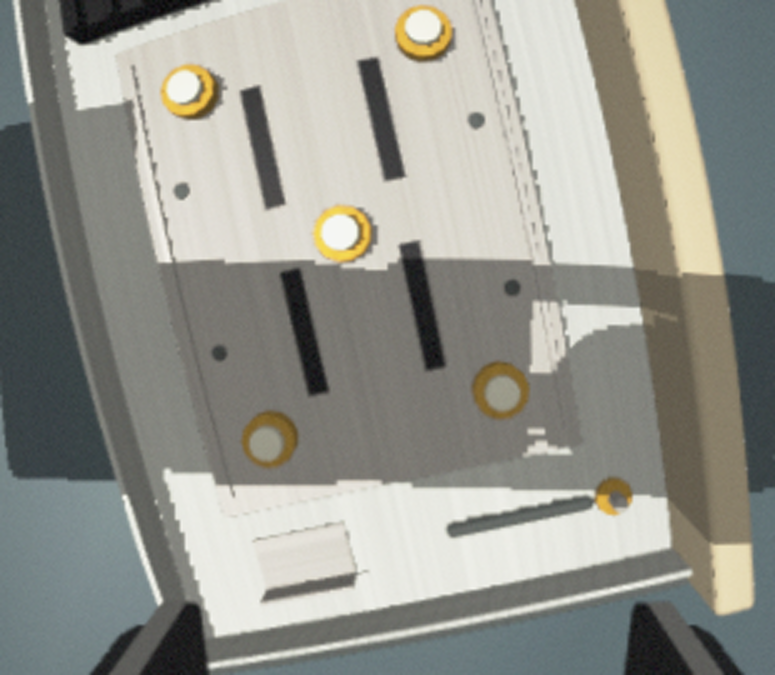

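```bash
python3 - <<'E'
from h import *
s=snap("scene");d=snap("side");w=snap("wrist","w1.png")
f=lambda c,p,z,fi=False:np.round(atz(c,p[0],p[1],z,fi)*1000,1)
print("block corners",[f(s,p,.06)[:2] for p in[(137,262.4),(153,278),(121.6,307.6),(105.2,290)]])
print("holes",f(s,(139,274.2),.06),f(s,(118,293.2),.06))
print("side holes",f(d,(351,298.6),.06),f(d,(379,322.2),.06))
print("side corners",[f(d,(280+a/5,250+b/5),.06)[:2] for a,b in[(385,180),(262,262),(470,435),(590,345)]])
print("top",f(s,(122.8,274.8),.12),f(d,(368,288.6),.12))
P=[(259.2,11.2),(163.2,34.8),(226.4,92.8),(290.8,157.2),(196.4,176.8)]
for p in P: print("pin",f(w,p,.044,True))
E
```

```text
block corners [array([ 459.2, -324. ]), array([ 529.7, -322.8]), array([ 533.1, -430.9]), array([ 460.4, -432.3])]
holes [ 492.  -342.1   60. ] [ 493.6 -414.    60. ]
side holes [ 489.7 -340.5   60. ] [ 491.6 -413.6   60. ]
side corners [array([ 523.4, -323.7]), array([ 453. , -325.7]), array([ 459.3, -431.3]), array([ 526.4, -429.8])]
top [ 493.5 -376.8  120. ] [ 491.3 -375.5  120. ]
pin [578.3 184.1  44. ]
pin [470.  161.6  44. ]
pin [542.3  89.8  44. ]
pin [613.8  17.7  44. ]
pin [505.9  -4.7  44. ]
```

```bash
python3 - <<'E'
from h import *
s=snap("scene");d=snap("side")
f=lambda c,p,z,fi=False:np.round(atz(c,p[0],p[1],z,fi)*1000,1)
# triangulate tops
def tri(p,q):
    o1,d1=ray(s,*p);o2,d2=ray(d,*q);A=np.stack([d1,-d2],1);t=np.linalg.lstsq(A,o2-o1,rcond=None)[0]
    return np.round(1000*(o1+d1*t[0]),1),np.round(1000*(o2+d2*t[1]),1)
print("large top",tri((60+178/5,220+105/5),(280+200/5,250+268/5)),f(d,(316,357),0))
print("small top",tri((60+385/5,220+441/5),(280+622/5,250+218/5)))
print("mid top",tri((122.8,274.8),(368,288.6)))
print("tray",f(s,(183,310),.01))
E
```

```text
large top (array([ 377.4, -370. ,  150.1]), array([ 376.4, -367.8,  150.9])) [ 374.3 -371.6    0. ]
small top (array([ 572.2, -404.7,   76.8]), array([ 571.6, -403.1,   77.1]))
mid top (array([ 492.7, -376.7,  118.5]), array([ 492.1, -375. ,  119. ]))
tray [ 640.  -320.4   10. ]
```

```bash
python3 -m inch '{"xyz": [[-0.047,-0.01,0],[-0.047,-0.01,0],[-0.047,-0.01,0],[-0.047,-0.01,0],[-0.047,-0.01,0],[-0.047,-0.01,0],[-0.047,-0.01,0],[-0.047,-0.01,0]], "turn": [0,0,0,0,0,0,0,0]}' 0.085 60
```

```text
time_s: 1.2
tool_pos: [0.4965, -0.3832, 0.1924]
tool_rot: [0.001, 0.703, 0.711, 0.002]
ft_force: [0.9, -0.3, 0.6]
gripper_width: 0.0851
```

```bash
python3 -m inch '{"xyz": [[0.006,-0.004,0],[0,0,0]], "turn": [0,0]}'
python3 - <<'E'
from h import *
w=snap("wrist","w2.png");s=ctrl.get_state();print(s["tool_pos"],s["tool_rot"],np.round(w["camera_from_world"],4).tolist())
crop("w2.png","w2c.png",100,100,310,284,2.5)
for p in [(.492,-.376,.06),(.492,-.376,.119)]: print(proj(w,p,True))
E
```

```text
time_s: 1.4
tool_pos: [0.4901, -0.3837, 0.1913]
tool_rot: [0.001, 0.706, 0.709, 0.001]
ft_force: [0.3, -0.0, -1.1]
gripper_width: 0.085
[ 0.4904376  -0.38406083  0.19126504] [1.70562726e-03 7.05328017e-01 7.08878852e-01 5.02118630e-04] [[1.0, 0.0035, 0.0026, -0.4894], [0.0026, -0.9604, 0.2786, -0.406], [0.0034, -0.2786, -0.9604, 0.269], [0.0, 0.0, 0.0, 1.0]]
(np.float64(257.43915798237947), np.float64(168.73792597368623))
(np.float64(257.9051331962509), np.float64(181.93293334560275))
```

View pics/w2c.png

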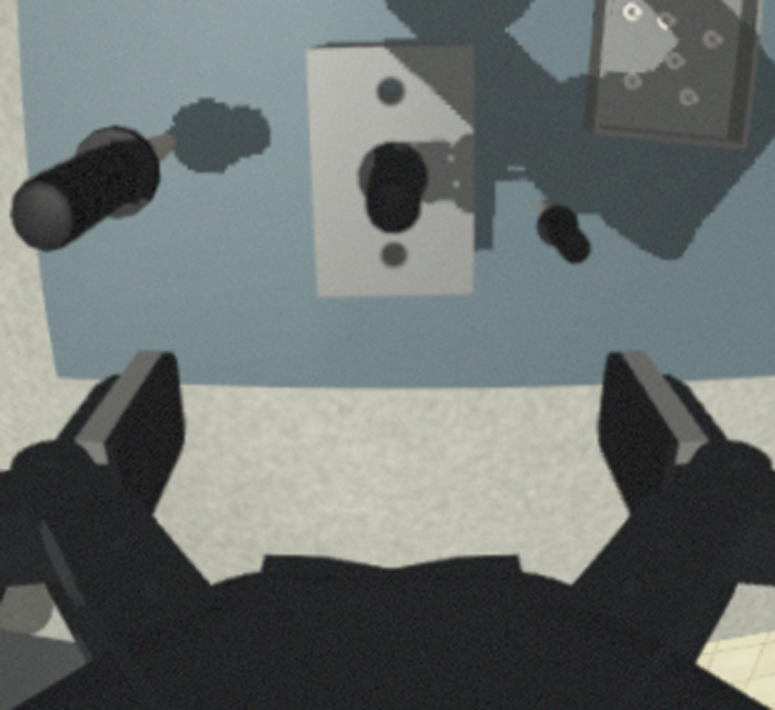

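```bash
python3 -m inch '{"xyz": [[0.0075,0.0014,0],[0,0,0.01],[0,0,0.01],[0,0,0.01],[0,0,0]], "turn": [0,0,0,0,0]}'
python3 - <<'E'
from h import *
w=snap("wrist","w3.png");s=ctrl.get_state();print(s["tool_pos"],s["tool_rot"])
for a in [(390,91),(393,255)]: pass
crop("w3.png","w3c.png",150,100,220,200,3.5)
for p in [(.492,-.3765,.12),(.4907,-.3413,.06),(.4926,-.4138,.06)]: print(proj(w,p,True))
E
```

```text
time_s: 1.95
tool_pos: [0.4937, -0.371, 0.1586]
tool_rot: [0.001, 0.703, 0.711, 0.001]
ft_force: [0.1, -0.0, -0.4]
gripper_width: 0.0851
[ 0.49405935 -0.37126594  0.15936604] [0.00172149 0.70303777 0.71114978 0.00095947]
(np.float64(253.5302000573467), np.float64(208.62153271668117))
(np.float64(252.86519296160387), np.float64(152.76206534769318))
(np.float64(254.17133190964725), np.float64(224.08778423616474))
```

View pics/w3c.png

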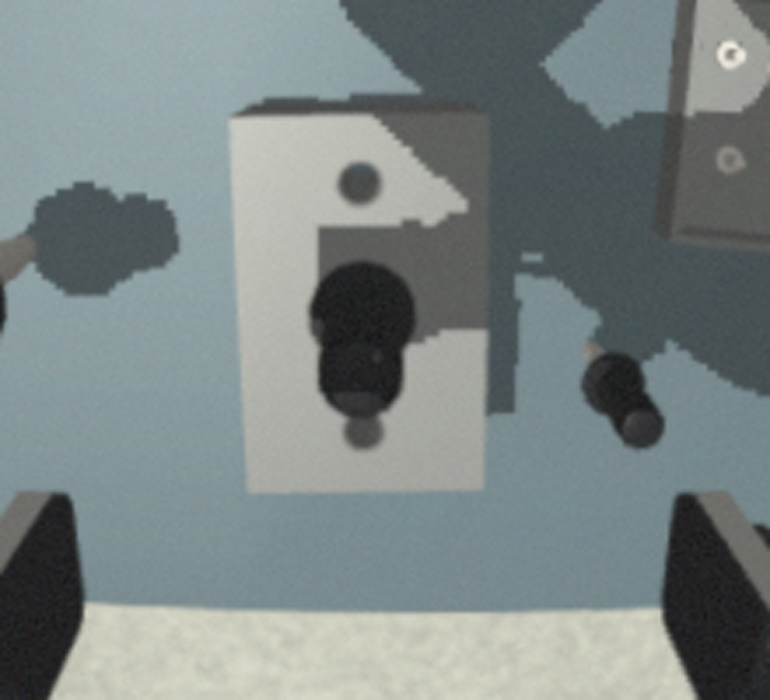

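```bash
python3 -m inch '{"xyz": [[-0.0055,-0.002,0],[0,0,0],[0,0,0]], "turn": [0,0,0]}'; python3 -m inch '{"xyz": [[0,0,0.01],[0,0,0.01],[0,0,0.01],[0,0,0.01],[0,0,0]], "turn": [0,0,0,0,0]}'
```

```text
time_s: 2.3
tool_pos: [0.4925, -0.3777, 0.1598]
tool_rot: [0.002, 0.703, 0.711, 0.001]
ft_force: [0.1, 0.2, -0.6]
gripper_width: 0.0853
time_s: 2.8
tool_pos: [0.4922, -0.3779, 0.1161]
tool_rot: [0.002, 0.703, 0.711, 0.001]
ft_force: [0.0, -0.3, -0.7]
gripper_width: 0.0849
```

```bash
python3 -m inch '{"xyz": [[0.0008,0,0.01],[0,0,0.01],[0,0,0.01],[0,0,0.006],[0,0,0],[0,0,0]], "turn": [0,0,0,0,0,0]}'
python3 - <<'E'
from h import *
snap("wrist","w4.png");snap("side","s4.png")
crop("w4.png","w4c.png",150,150,220,200,3.5);crop("s4.png","s4c.png",280,200,200,160,4)
E
```

```text
time_s: 3.4
tool_pos: [0.4923, -0.3769, 0.0761]
tool_rot: [0.002, 0.703, 0.711, 0.001]
ft_force: [0.4, -0.2, 0.3]
gripper_width: 0.0851
```

View pics/w4c.png

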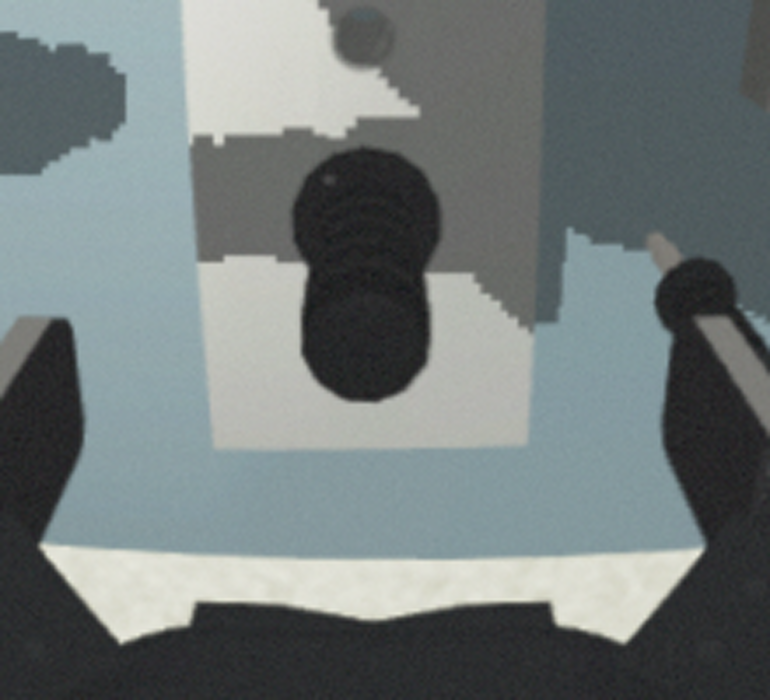

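View pics/s4c.png

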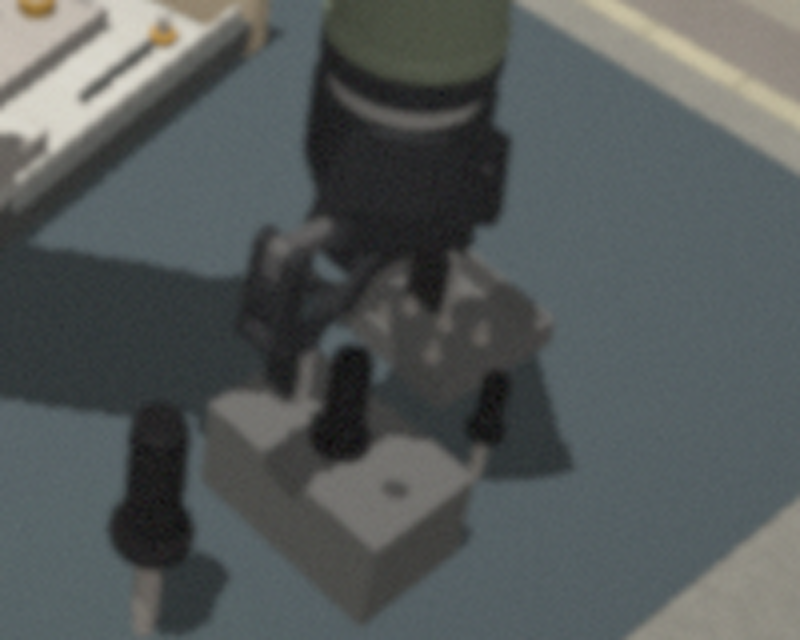

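```bash
python3 - <<'E'
from h import *
d=snap("side");w=snap("wrist")
for p in [(.449,-.377,.089),(.535,-.377,.089),(.492,-.377,.12),(.492,-.377,.076)]:
    u,v=proj(d,p);print((u-280)*4,(v-200)*4)
u,v=proj(w,(.492,-.377,.12),1);print((u-150)*3.5,(v-150)*3.5)
E
```

```text
282.4502025543113 441.8770844471169
409.548216369265 359.1003982356783
355.35470511081144 355.67976424650124
344.2054682741393 417.40154995856165
368.07266252809933 350.1938012076646
```

```bash
python3 - <<'E'
from h import *
w=snap("wrist")
for z in(.076,.09,.1,.11,.12):
  for x in(.45,.535):
    u,v=proj(w,(x,-.377,z),1);print(z,x,round((u-150)*3.5),round((v-150)*3.5))
i=cv2.imread("pics/s4.png")[240:320,330:410];cv2.imwrite("pics/s4d.png",cv2.resize(np.clip(i*1.8,0,255).astype('uint8'),None,fx=9,fy=7,interpolation=cv2.INTER_CUBIC))
E
```

```text
0.076 0.45 147 240
0.076 0.535 593 243
0.09 0.45 131 268
0.09 0.535 609 272
0.1 0.45 119 290
0.1 0.535 622 294
0.11 0.45 106 315
0.11 0.535 636 319
0.12 0.45 91 343
0.12 0.535 651 347
```

View pics/s4d.png

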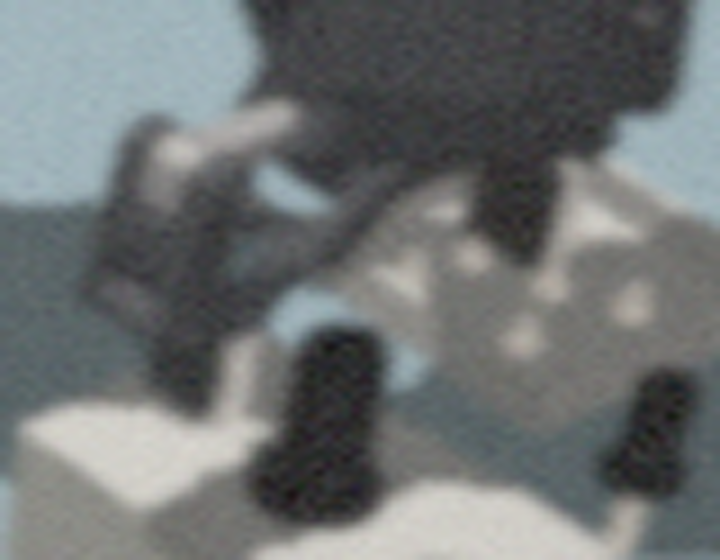

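```bash
python3 -m inch '{"xyz": [[0,0,0],[0,0,0],[0,0,0],[0,0,0]], "turn": [0,0,0,0]}' 0.036 30
python3 - <<'E'
from h import *
snap("wrist","w5.png");snap("side","s5.png")
crop("w5.png","w5c.png",150,150,220,200,3.5)
i=cv2.imread("pics/s5.png")[240:320,330:410];cv2.imwrite("pics/s5d.png",cv2.resize(np.clip(i*1.8,0,255).astype('uint8'),None,fx=9,fy=7,interpolation=cv2.INTER_CUBIC))
E
```

```text
time_s: 4.05
tool_pos: [0.4929, -0.3774, 0.0776]
tool_rot: [0.003, 0.703, 0.711, 0.001]
ft_force: [0.2, 0.3, 0.3]
gripper_width: 0.0355
```

View pics/w5c.png

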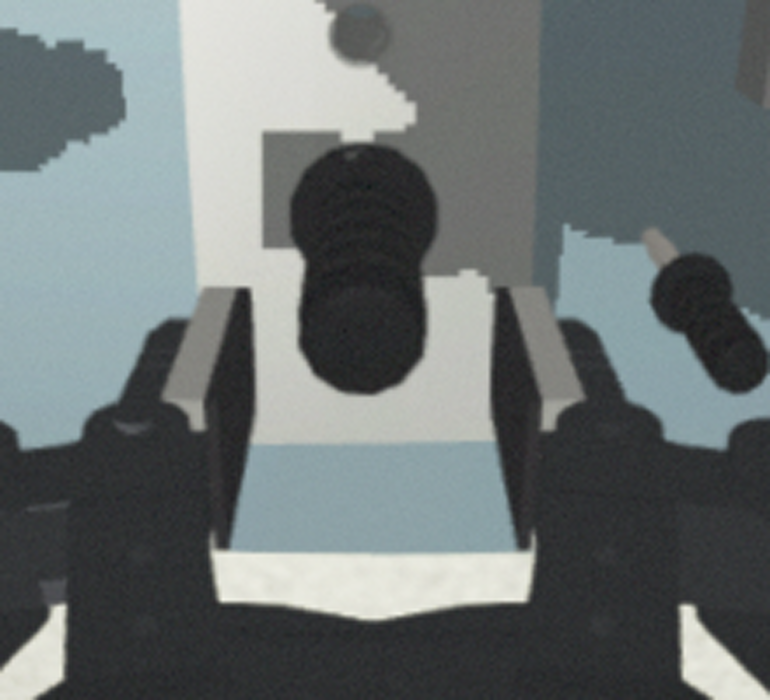

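View pics/s5d.png

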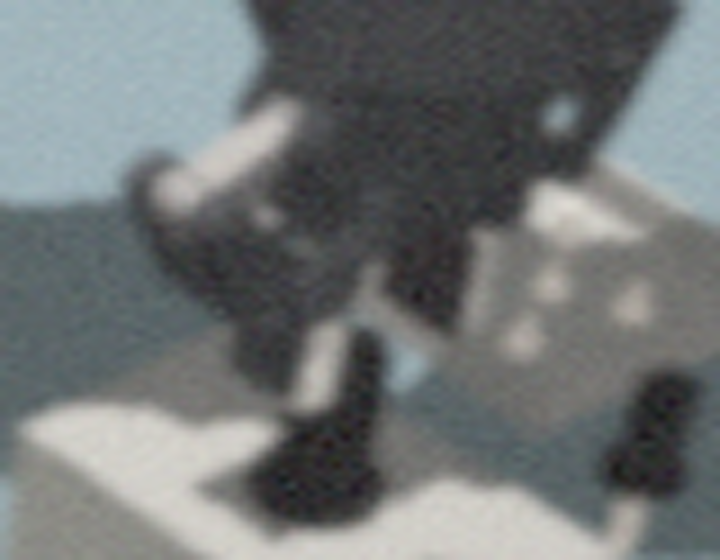

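```bash
python3 -m inch '{"xyz": [[0,-0.001,0.001],[0,0,0],[0,0,0],[0,0,0],[0,0,0]], "turn": [0,0,0,0,0]}' 0.0 100;python3 -m inch '{"xyz": [[0,0,-0.005],[0,0,-0.01],[0,0,-0.01],[0,0,-0.01],[0,0,-0.01],[0,0,-0.01],[0,0,-0.01],[0,0,-0.01]], "turn": [0,0,0,0,0,0,0,0]}'
python3 - <<'E'
from h import *
snap("wrist","w6.png");snap("side","s6.png")
crop("s6.png","s6c.png",280,180,200,160,4)
E
```

```text
time_s: 4.65
tool_pos: [0.4919, -0.3775, 0.077]
tool_rot: [0.003, 0.703, 0.711, 0.001]
ft_force: [0.1, -0.4, 1.6]
gripper_width: 0.0129
time_s: 5.45
tool_pos: [0.4907, -0.3766, 0.1569]
tool_rot: [0.002, 0.703, 0.711, 0.001]
ft_force: [0.1, 0.2, -0.8]
gripper_width: 0.0134
```

View pics/s6c.png

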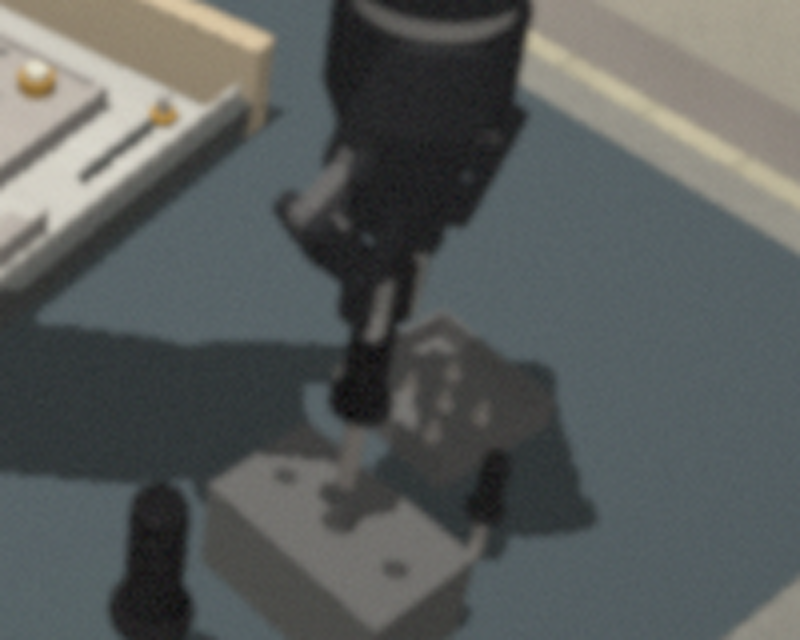

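View pics/w6.png

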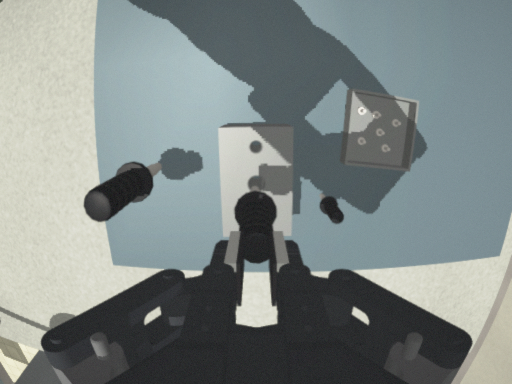

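```bash
python3 - <<'E'
from h import *
for f,o in(("w6.png","w6c.png"),):
    i=cv2.imread("pics/"+f)[170:340,180:340];cv2.imwrite("pics/"+o,cv2.resize(np.clip(i*2.2,0,255).astype('uint8'),None,fx=4,fy=3.5,interpolation=cv2.INTER_CUBIC))
i=cv2.imread("pics/s6.png")[220:320,340:420];cv2.imwrite("pics/s6d.png",cv2.resize(np.clip(i*2,0,255).astype('uint8'),None,fx=6,fy=6,interpolation=cv2.INTER_CUBIC))
E
```

```text
(no output)
```

View pics/w6c.png

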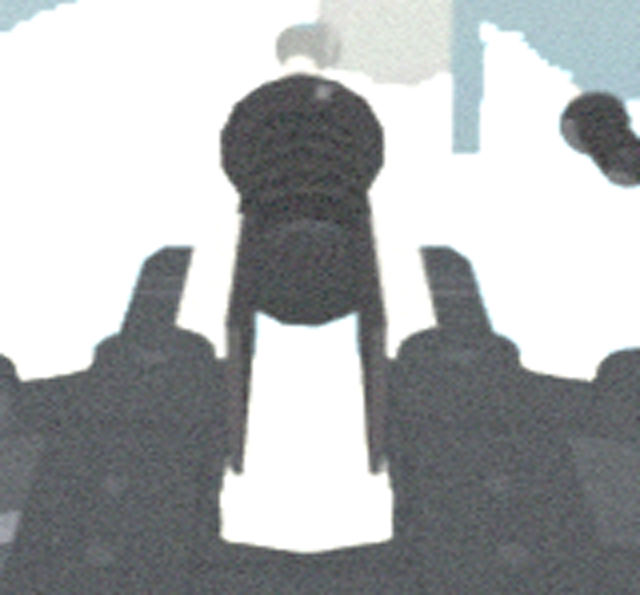

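View pics/s6d.png

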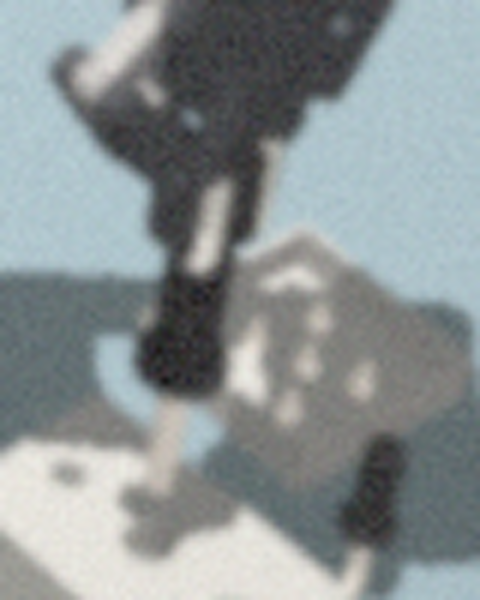

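```bash
python3 -m inch '{"xyz": [[0.02,0.001,-0.003],[0.045,0.002,-0.003],[0.046,0.002,-0.002],[0.046,0.002,0],[0.046,0.002,0],[0.046,0.002,0],[0.046,0.002,0],[0.04,0.002,0]], "turn": [0,0,0,0,0,0,0,0]}';python3 -m inch '{"xyz": [[0.02,0.0,0],[0.008,0,0],[0,0,0],[0,0,0]], "turn": [0,0,0,0]}'
python3 - <<'E'
from h import *
w=snap("wrist","w7.png");s=snap("side","s7.png");snap("scene","sc7.png")
st=ctrl.get_state();print(st["tool_pos"],st["ft_force"])
P=[(578.3,184.1),(470,161.6),(542.3,89.8),(613.8,17.7),(505.9,-4.7)]
for p in P: print(np.round(proj(w,(p[0]/1e3,p[1]/1e3,.044),1),1),np.round(proj(s,(p[0]/1e3,p[1]/1e3,.044)),1))
t=st["tool_pos"]-[0,0,.072];print("tip",np.round(proj(s,t),1),np.round(proj(w,t,1),1))
E
```

```text
time_s: 6.35
tool_pos: [0.4997, -0.0289, 0.1627]
tool_rot: [0.001, 0.706, 0.708, 0.001]
ft_force: [0.2, -0.6, -1.3]
gripper_width: 0.0133
time_s: 6.75
tool_pos: [0.4961, 0.0067, 0.162]
tool_rot: [-0.001, 0.703, 0.711, 0.0]
ft_force: [-0.1, -0.2, -1.9]
gripper_width: 0.0133
[0.49644688 0.0059711  0.16204046] [-0.40854529  0.28502194 -1.90430226]
[338.   13.2] [243.9 174.6]
[231.5  28.5] [215.7 191.4]
[303.2  98.8] [252.  194.4]
[365.7 170.6] [289.1 197.6]
[265.4 189.5] [261.2 217.1]
tip [255.2 202. ] [256.4 191.4]
```

View pics/w7.png

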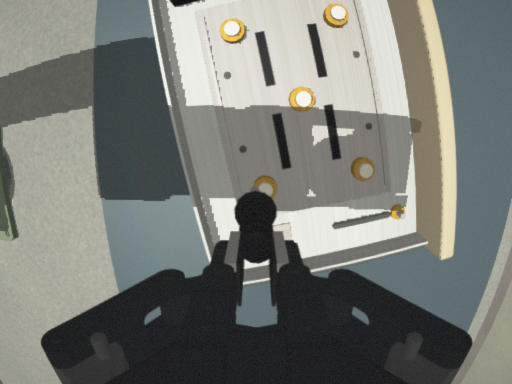

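View pics/s7.png

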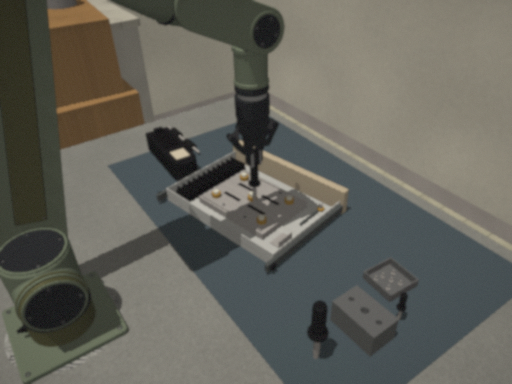

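```bash
python3 - <<'E'
from h import *
i=cv2.imread("pics/s7.png")[150:250,190:310];cv2.imwrite("pics/s7d.png",cv2.resize(np.clip(i*1.5,0,255).astype('uint8'),None,fx=6,fy=6,interpolation=cv2.INTER_CUBIC))
i=cv2.imread("pics/sc7.png")[150:270,190:330];cv2.imwrite("pics/sc7d.png",cv2.resize(np.clip(i*1.2,0,255).astype('uint8'),None,fx=5,fy=5,interpolation=cv2.INTER_CUBIC))
E
```

```text
(no output)
```

View pics/s7d.png

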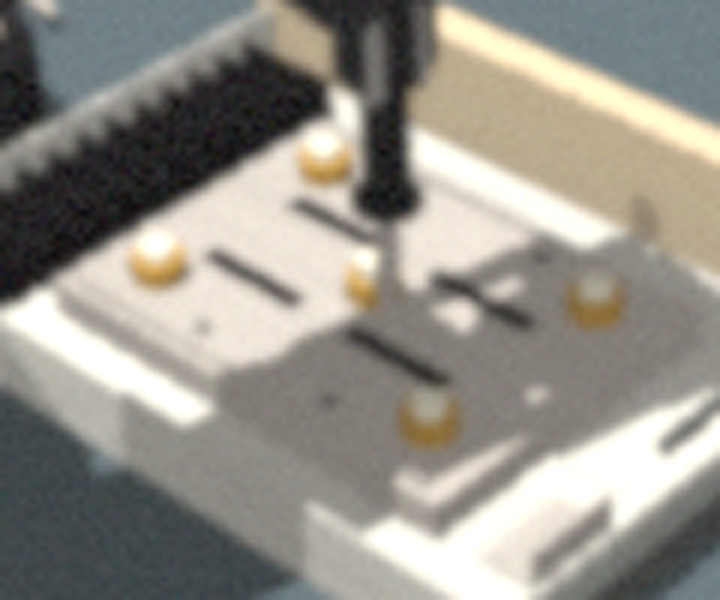

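View pics/sc7d.png

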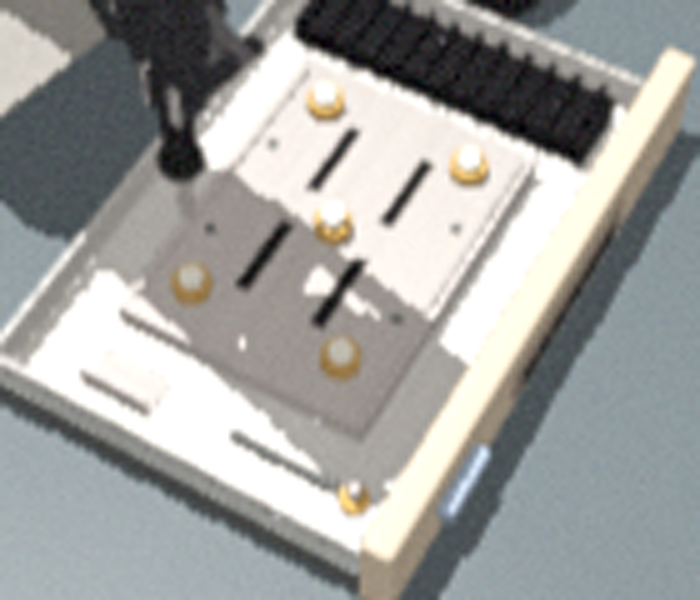

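```bash
python3 -m inch '{"xyz": [[-0.0107,0.0095,0.01],[0,0,0.01],[0,0,0],[0,0,0],[0,0,0]], "turn": [0,0,0,0,0]}'
python3 - <<'E'
from h import *
w=snap("scene","sc8.png");s=snap("side","s8.png")
st=ctrl.get_state();print(st["tool_pos"],st["ft_force"])
for c,n in((w,"sc8"),(s,"s8")):
    u,v=map(int,proj(c,(.506,-.005,.06)));x0,y0=u-40,v-50
    i=cv2.imread(f"pics/{n}.png")[y0:y0+90,x0:x0+80];cv2.imwrite(f"pics/{n}d.png",cv2.resize(np.clip(i*1.5,0,255).astype('uint8'),None,fx=6,fy=6,interpolation=cv2.INTER_CUBIC))
    t=st["tool_pos"]-[0,0,.072]
    for p in(t,(.5059,-.0047,.044)):
        q=proj(c,p);print(n,(q[0]-x0)*6,(q[1]-y0)*6)
E
```

```text
time_s: 7.4
tool_pos: [0.5067, -0.0086, 0.1393]
tool_rot: [-0.002, 0.706, 0.708, -0.0]
ft_force: [-0.7, 0.0, -2.6]
gripper_width: 0.0131
[ 0.50688165 -0.00843909  0.13961729] [ 0.03784632 -0.62624267 -1.92962285]
sc8 240.45198474727488 297.5458801530862
sc8 247.0904808229751 316.7526635212648
s8 247.03494775000217 290.340615530157
s8 241.11822107399792 330.4918054523959
```

View pics/sc8d.png

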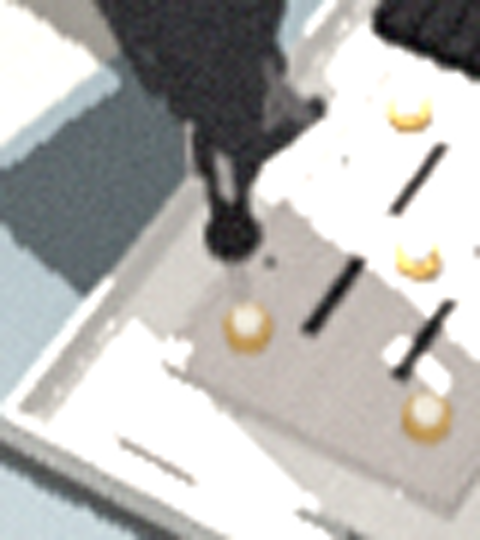

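View pics/s8d.png

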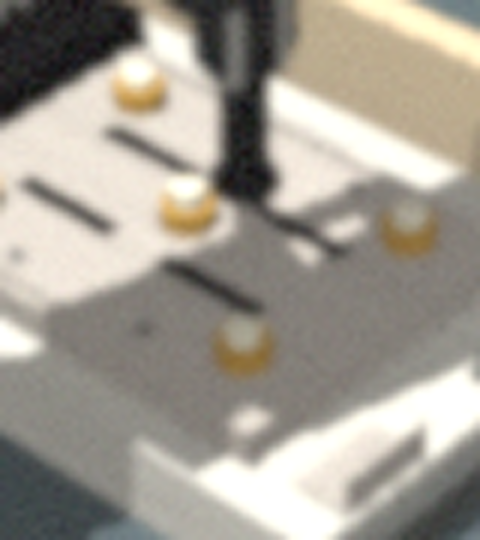

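```bash
python3 -m inch '{"xyz": [[0.0037,-0.0009,0.006],[0,0,0.004],[0,0,0]], "turn": [0,0,0]}'; python3 -m inch '{"xyz": [[0,0,0.001],[0,0,0.001],[0,0,0.001],[0,0,0]], "turn": [0,0,0,0]}'
```

```text
time_s: 7.8
tool_pos: [0.506, -0.0039, 0.1294]
tool_rot: [-0.001, 0.705, 0.709, 0.0]
ft_force: [0.3, -0.2, -1.6]
gripper_width: 0.0133
time_s: 8.2
tool_pos: [0.506, -0.0037, 0.1262]
tool_rot: [-0.001, 0.705, 0.709, 0.001]
ft_force: [0.6, 0.4, -1.7]
gripper_width: 0.0133
```

```bash
python3 -m inch '{"xyz": [[0,0,0.001],[0,0,0.001],[0,0,0.001]], "turn": [0,0,0]}'; python3 -m inch '{"xyz": [[0,0,0.001],[0,0,0.001]], "turn": [0,0]}'
```

```text
time_s: 8.5
tool_pos: [0.5063, -0.0038, 0.1233]
tool_rot: [-0.001, 0.705, 0.709, 0.001]
ft_force: [-0.8, -0.6, -2.2]
gripper_width: 0.0133
time_s: 8.7
tool_pos: [0.5063, -0.0038, 0.121]
tool_rot: [-0.001, 0.705, 0.709, 0.001]
ft_force: [-0.4, -0.0, -1.1]
gripper_width: 0.0134
```

```bash
python3 -m inch '{"xyz": [[0,0,0.001],[0,0,0.001]], "turn": [0,0]}'
```

```text
time_s: 8.9
tool_pos: [0.5063, -0.0038, 0.119]
tool_rot: [-0.001, 0.705, 0.709, 0.001]
ft_force: [-1.5, -0.4, 5.4]
gripper_width: 0.0134
```

```bash
python3 -m inch '{"xyz": [[0,0,0.001]], "turn": [0]}'
```

```text
time_s: 9.0
tool_pos: [0.507, -0.0038, 0.1189]
tool_rot: [0.0, 0.705, 0.709, 0.001]
ft_force: [-1.7, 0.5, 7.6]
gripper_width: 0.013
```

```bash
python3 -m inch '{"xyz": [[0,0,0.001]], "turn": [0]}'
```

```text
time_s: 9.1
tool_pos: [0.5075, -0.0039, 0.1189]
tool_rot: [0.001, 0.705, 0.709, 0.002]
ft_force: [-2.1, -0.0, 5.0]
gripper_width: 0.0133
```

```bash
python3 -m inch '{"xyz": [[0,0,-0.005],[0,0,-0.006],[0.007,0.034,0],[0.007,0.034,0],[0.007,0.034,0],[0,0,0],[0,0,0]], "turn": [0,0,0,0,0,0,0]}'
```

```text
time_s: 9.8
tool_pos: [0.6117, 0.0182, 0.1317]
tool_rot: [0.0, 0.705, 0.709, 0.002]
ft_force: [-0.2, -0.3, -2.2]
gripper_width: 0.0135
```

```bash
python3 -m inch '{"xyz": [[-0.0005,0.002,0.002],[0,0,0.003],[0,0,0.001],[0,0,0.001]], "turn": [0,0,0,0]}';python3 -m inch '{"xyz": [[0,0,0.001],[0,0,0.001]], "turn": [0,0]}'
```

```text
time_s: 10.2
tool_pos: [0.611, 0.0171, 0.1244]
tool_rot: [-0.0, 0.706, 0.709, 0.001]
ft_force: [-0.1, 0.3, -1.6]
gripper_width: 0.0134
time_s: 10.4
tool_pos: [0.6104, 0.017, 0.1224]
tool_rot: [-0.0, 0.706, 0.708, 0.001]
ft_force: [-0.8, 0.2, -1.1]
gripper_width: 0.0138
```

```bash
python3 -m inch '{"xyz": [[0,0,0.001],[0,0,0.001]], "turn": [0,0]}'
```

```text
time_s: 10.6
tool_pos: [0.6103, 0.0169, 0.1204]
tool_rot: [-0.0, 0.706, 0.708, 0.001]
ft_force: [-0.5, -0.2, -1.4]
gripper_width: 0.0133
```

```bash
python3 -m inch '{"xyz": [[0,0,0.001]], "turn": [0]}'
```

```text
time_s: 10.7
tool_pos: [0.6103, 0.0169, 0.1194]
tool_rot: [-0.0, 0.706, 0.708, 0.001]
ft_force: [0.0, -0.6, -1.5]
gripper_width: 0.013
```

```bash
python3 -m inch '{"xyz": [[0,0,0.001]], "turn": [0]}'
```

```text
time_s: 10.8
tool_pos: [0.6105, 0.0169, 0.1188]
tool_rot: [-0.0, 0.706, 0.708, 0.001]
ft_force: [-0.9, 0.2, 5.1]
gripper_width: 0.0132
```

```bash
python3 -m inch '{"xyz": [[0,0,-0.005],[0,0,-0.006],[0.024,-0.0225,0],[0.024,-0.0225,0],[0.024,-0.0225,0],[0,0,0],[0,0,0]], "turn": [0,0,0,0,0,0,0]}'
```

```text
time_s: 11.5
tool_pos: [0.5427, 0.0904, 0.1326]
tool_rot: [0.001, 0.706, 0.708, 0.003]
ft_force: [-0.2, -0.7, -1.6]
gripper_width: 0.0132
```

```bash
python3 -m inch '{"xyz": [[0,0,0.003],[0,0,0.003],[0,0,0.001],[0,0,0.001]], "turn": [0,0,0,0]}';python3 -m inch '{"xyz": [[0,0,0.001],[0,0,0.001]], "turn": [0,0]}'
```

```text
time_s: 11.9
tool_pos: [0.5452, 0.0886, 0.1245]
tool_rot: [0.002, 0.707, 0.707, 0.003]
ft_force: [0.6, -0.3, -1.7]
gripper_width: 0.0134
time_s: 12.1
tool_pos: [0.5456, 0.088, 0.1221]
tool_rot: [0.002, 0.707, 0.707, 0.003]
ft_force: [-0.9, -0.2, 5.4]
gripper_width: 0.0133
```

```bash
python3 -m inch '{"xyz": [[0,0,0.001]], "turn": [0]}'
```

```text
time_s: 12.2
tool_pos: [0.5461, 0.088, 0.122]
tool_rot: [0.003, 0.708, 0.707, 0.004]
ft_force: [-1.8, 0.4, 7.2]
gripper_width: 0.013
```

```bash
python3 -m inch '{"xyz": [[0,0,0.001]], "turn": [0]}'
```

```text
time_s: 12.3
tool_pos: [0.5465, 0.0881, 0.122]
tool_rot: [0.003, 0.708, 0.707, 0.004]
ft_force: [-2.0, 0.0, 5.0]
gripper_width: 0.0133
```

```bash
python3 -m inch '{"xyz": [[0,0,0.001]], "turn": [0]}'
```

```text
time_s: 12.4
tool_pos: [0.5467, 0.0882, 0.122]
tool_rot: [0.003, 0.708, 0.707, 0.005]
ft_force: [-1.4, -0.3, 5.3]
gripper_width: 0.013
```

```bash
python3 -m inch '{"xyz": [[0,0,-0.005],[0,0,-0.004],[0.032,0.0105,0],[0.032,0.0105,0],[0.032,0.0105,0],[0,0,0],[0,0,0]], "turn": [0,0,0,0,0,0,0]}'
```

```text
time_s: 13.1
tool_pos: [0.5796, 0.1863, 0.1316]
tool_rot: [0.004, 0.708, 0.706, 0.004]
ft_force: [0.3, 0.0, -2.5]
gripper_width: 0.0138
```

```bash
python3 -m inch '{"xyz": [[-0.002,-0.0015,0.003],[0,0,0.002],[0,0,0.001],[0,0,0.001]], "turn": [0,0,0,0]}';python3 -m inch '{"xyz": [[0,0,0.001],[0,0,0.001]], "turn": [0,0]}'
```

```text
time_s: 13.5
tool_pos: [0.5768, 0.1812, 0.1238]
tool_rot: [0.003, 0.709, 0.705, 0.003]
ft_force: [-0.3, -0.4, -1.0]
gripper_width: 0.0135
time_s: 13.7
tool_pos: [0.5768, 0.1804, 0.1218]
tool_rot: [0.003, 0.71, 0.705, 0.003]
ft_force: [0.3, -0.7, -1.9]
gripper_width: 0.0133
```

```bash
python3 -m inch '{"xyz": [[0,0,0.001]], "turn": [0]}'
```

```text
time_s: 13.8
tool_pos: [0.5768, 0.1802, 0.1207]
tool_rot: [0.004, 0.71, 0.705, 0.003]
ft_force: [0.4, -0.3, -1.6]
gripper_width: 0.0133
```

```bash
python3 -m inch '{"xyz": [[0,0,0.001]], "turn": [0]}'
```

```text
time_s: 13.9
tool_pos: [0.5769, 0.1801, 0.1197]
tool_rot: [0.004, 0.71, 0.705, 0.003]
ft_force: [0.9, 0.2, -2.4]
gripper_width: 0.0132
```

```bash
python3 -m inch '{"xyz": [[0,0,0.001]], "turn": [0]}'
```

```text
time_s: 14.0
tool_pos: [0.577, 0.1803, 0.1191]
tool_rot: [0.004, 0.71, 0.705, 0.004]
ft_force: [-1.0, -0.5, 4.7]
gripper_width: 0.0131
```

```bash
python3 -m inch '{"xyz": [[0,0,-0.005],[0,0,-0.005],[-0.006,-0.0355,0],[-0.006,-0.0355,0],[-0.006,-0.0355,0],[0,0,0],[0,0,0]], "turn": [0,0,0,0,0,0,0]}'
```

```text
time_s: 14.7
tool_pos: [0.4683, 0.163, 0.1298]
tool_rot: [0.005, 0.71, 0.705, 0.005]
ft_force: [0.0, 0.3, -1.4]
gripper_width: 0.0133
```

```bash
python3 -m inch '{"xyz": [[0,0,0.002],[0,0,0.002],[0,0,0.001],[0,0,0.001]], "turn": [0,0,0,0]}';python3 -m inch '{"xyz": [[0,0,0.001],[0,0,0.001]], "turn": [0,0]}'
```

```text
time_s: 15.1
tool_pos: [0.472, 0.1638, 0.1241]
tool_rot: [0.005, 0.71, 0.704, 0.007]
ft_force: [-0.9, 0.4, -1.1]
gripper_width: 0.0134
time_s: 15.3
tool_pos: [0.4727, 0.1639, 0.1216]
tool_rot: [0.005, 0.71, 0.704, 0.007]
ft_force: [0.1, 0.1, -1.1]
gripper_width: 0.0132
```

```bash
python3 -m inch '{"xyz": [[0,0,0.001]], "turn": [0]}'
```

```text
time_s: 15.4
tool_pos: [0.4727, 0.1639, 0.1203]
tool_rot: [0.005, 0.71, 0.704, 0.007]
ft_force: [0.7, -0.8, -1.8]
gripper_width: 0.0129
```

```bash
python3 -m inch '{"xyz": [[0,0,0.001]], "turn": [0]}'
```

```text
time_s: 15.5
tool_pos: [0.4728, 0.1639, 0.1192]
tool_rot: [0.005, 0.71, 0.704, 0.007]
ft_force: [0.4, -0.5, -1.0]
gripper_width: 0.0136
```

```bash
python3 -m inch '{"xyz": [[0,0,0.001]], "turn": [0]}'
```

```text
time_s: 15.6
tool_pos: [0.4731, 0.1641, 0.1187]
tool_rot: [0.005, 0.71, 0.704, 0.007]
ft_force: [-1.4, -0.1, 7.5]
gripper_width: 0.0128
```

```bash
python3 -m inch '{"xyz": [[0,0,-0.005],[0,0,-0.006],[-0.0247,0.0225,0],[-0.0247,0.0225,0],[-0.0247,0.0225,0],[0,0,0],[0,0,0]], "turn": [0,0,0,0,0,0,0]}'
```

```text
time_s: 16.3
tool_pos: [0.5423, 0.0878, 0.1336]
tool_rot: [0.006, 0.709, 0.705, 0.008]
ft_force: [-0.6, 0.1, -2.7]
gripper_width: 0.0132
```

```bash
python3 -m inch '{"xyz": [[0.0015,-0.002,0.003],[0,0,0.003],[0,0,0.001],[0,0,0.001],[0,0,0.001]], "turn": [0,0,0,0,0]}';python3 -m inch '{"xyz": [[0,0,0.001],[0,0,0.001]], "turn": [0,0]}'
```

```text
time_s: 16.8
tool_pos: [0.5377, 0.0919, 0.124]
tool_rot: [0.005, 0.708, 0.706, 0.008]
ft_force: [0.1, -0.1, -2.6]
gripper_width: 0.0133
time_s: 17.0
tool_pos: [0.5376, 0.0923, 0.1221]
tool_rot: [0.005, 0.708, 0.707, 0.008]
ft_force: [-0.4, -0.4, 4.3]
gripper_width: 0.0134
```

```bash
python3 -m inch '{"xyz": [[0,0,0.001]], "turn": [0]}'
```

```text
time_s: 17.1
tool_pos: [0.538, 0.0924, 0.122]
tool_rot: [0.006, 0.708, 0.707, 0.008]
ft_force: [-1.6, -0.0, 8.2]
gripper_width: 0.0136
```

```bash
python3 -m inch '{"xyz": [[0,0,0.0015]], "turn": [0]}'
```

```text
time_s: 17.2
tool_pos: [0.5387, 0.0926, 0.1219]
tool_rot: [0.006, 0.708, 0.707, 0.009]
ft_force: [-1.1, 0.3, 9.2]
gripper_width: 0.0128
```

```bash
python3 -m inch '{"xyz": [[0,0,0.002]], "turn": [0]}'
```

```text
time_s: 17.3
tool_pos: [0.5395, 0.0928, 0.1218]
tool_rot: [0.007, 0.708, 0.706, 0.01]
ft_force: [-2.3, 0.5, 11.3]
gripper_width: 0.0133
```

```bash
python3 -m inch '{"xyz": [[0,0,0.0025]], "turn": [0]}'
```

```text
time_s: 17.4
tool_pos: [0.5403, 0.093, 0.1216]
tool_rot: [0.007, 0.708, 0.706, 0.011]
ft_force: [-3.4, -0.1, 11.6]
gripper_width: 0.0131
```

```bash
python3 -m inch '{"xyz": [[0,0,0.0025]], "turn": [0]}'
```

```text
time_s: 17.5
tool_pos: [0.5408, 0.0932, 0.1212]
tool_rot: [0.008, 0.708, 0.706, 0.012]
ft_force: [-3.2, -0.0, 11.8]
gripper_width: 0.013
```

```bash
python3 -m inch '{"xyz": [[0,0,0.0025]], "turn": [0]}'
```

```text
time_s: 17.6
tool_pos: [0.5412, 0.0934, 0.121]
tool_rot: [0.008, 0.708, 0.706, 0.013]
ft_force: [-3.3, 0.5, 10.9]
gripper_width: 0.0131
```

```bash
python3 -m inch '{"xyz": [[0,0,0.0032]], "turn": [0]}'
```

```text
time_s: 17.7
tool_pos: [0.5417, 0.0936, 0.1203]
tool_rot: [0.009, 0.708, 0.706, 0.014]
ft_force: [-4.2, 0.2, 14.1]
gripper_width: 0.0133
```

```bash
python3 -m inch '{"xyz": [[0,0,0.0035]], "turn": [0]}'
```

```text
time_s: 17.8
tool_pos: [0.5422, 0.0938, 0.1194]
tool_rot: [0.009, 0.708, 0.706, 0.015]
ft_force: [-4.5, -0.8, 13.8]
gripper_width: 0.0131
```

```bash
python3 -m inch '{"xyz": [[0,0,0.0035]], "turn": [0]}'
```

```text
time_s: 17.9
tool_pos: [0.5426, 0.094, 0.1186]
tool_rot: [0.009, 0.708, 0.706, 0.016]
ft_force: [-4.3, -1.0, 15.3]
gripper_width: 0.0136
```

```bash
python3 -m inch '{"xyz": [[0,0,-0.004],[0,0,-0.001],[-0.003,-0.003,0],[0,0,0]], "turn": [0,0,0,0]}';python3 -m inch '{"xyz": [[0,0,0.001],[0,0,0.001]], "turn": [0,0]}'
```

```text
time_s: 18.3
tool_pos: [0.5394, 0.0906, 0.124]
tool_rot: [0.01, 0.708, 0.706, 0.016]
ft_force: [-0.9, -0.1, -2.3]
gripper_width: 0.0133
time_s: 18.5
tool_pos: [0.5392, 0.0904, 0.1212]
tool_rot: [0.01, 0.708, 0.706, 0.016]
ft_force: [-0.4, -0.2, -0.7]
gripper_width: 0.0131
```

```bash
python3 -m inch '{"xyz": [[0,0,0.001]], "turn": [0]}'
```

```text
time_s: 18.6
tool_pos: [0.5391, 0.0904, 0.1198]
tool_rot: [0.009, 0.708, 0.706, 0.016]
ft_force: [-0.4, -0.3, -2.1]
gripper_width: 0.0131
```

```bash
python3 -m inch '{"xyz": [[0,0,0.001]], "turn": [0]}'
```

```text
time_s: 18.7
tool_pos: [0.5392, 0.0904, 0.1189]
tool_rot: [0.009, 0.708, 0.706, 0.016]
ft_force: [-1.9, -0.3, 7.0]
gripper_width: 0.0133
```

```bash
python3 -m inch '{"xyz": [[0,0,0.001]], "turn": [0]}'
```

```text
time_s: 18.8
tool_pos: [0.5396, 0.0906, 0.1188]
tool_rot: [0.01, 0.708, 0.706, 0.016]
ft_force: [-2.1, 1.1, 8.8]
gripper_width: 0.0133
```

```bash
python3 -m inch '{"xyz": [[0,0,-0.005],[0,0,-0.005],[-0.032,-0.012,0],[-0.032,-0.012,0],[-0.032,-0.012,0],[0,0,0],[0,0,0]], "turn": [0,0,0,0,0,0,0]}'
```

```text
time_s: 19.5
tool_pos: [0.5035, -0.0074, 0.1283]
tool_rot: [0.011, 0.707, 0.707, 0.017]
ft_force: [1.2, 0.0, -1.2]
gripper_width: 0.0138
```

```bash
python3 -m inch '{"xyz": [[0.001,0.001,0.002],[0,0,0.002],[0,0,0.001],[0,0,0.001]], "turn": [0,0,0,0]}';python3 -m inch '{"xyz": [[0,0,0.001]], "turn": [0]}'
```

```text
time_s: 19.9
tool_pos: [0.5062, -0.004, 0.1221]
tool_rot: [0.011, 0.706, 0.708, 0.018]
ft_force: [-0.4, 0.3, -0.8]
gripper_width: 0.0133
time_s: 20.0
tool_pos: [0.5063, -0.0035, 0.1209]
tool_rot: [0.011, 0.706, 0.708, 0.018]
ft_force: [0.1, -0.3, -2.4]
gripper_width: 0.0133
```

```bash
python3 -m inch '{"xyz": [[0,0,0.001]], "turn": [0]}'
```

```text
time_s: 20.1
tool_pos: [0.5065, -0.0032, 0.1197]
tool_rot: [0.011, 0.706, 0.708, 0.018]
ft_force: [0.1, 0.6, -1.5]
gripper_width: 0.0135
```

```bash
python3 -m inch '{"xyz": [[0,0,0.001]], "turn": [0]}'
```

```text
time_s: 20.2
tool_pos: [0.5066, -0.0031, 0.1189]
tool_rot: [0.011, 0.706, 0.708, 0.018]
ft_force: [-1.8, -0.2, 6.9]
gripper_width: 0.013
```

```bash
python3 -m inch '{"xyz": [[0,0,0.001]], "turn": [0]}'
```

```text
time_s: 20.3
tool_pos: [0.5071, -0.003, 0.1189]
tool_rot: [0.011, 0.706, 0.708, 0.018]
ft_force: [-2.7, -0.0, 7.3]
gripper_width: 0.0133
```

```bash
python3 -m inch '{"xyz": [[0,0,-0.01],[0,0,-0.02],[0,0,-0.015],[-0.02,-0.001,0],[-0.046,-0.003,0],[-0.046,-0.003,0],[-0.046,-0.003,0],[-0.046,-0.003,0]], "turn": [0,0,0,0,0,0,0,0]}';python3 -m inch '{"xyz": [[-0.046,-0.003,0],[-0.046,-0.003,0],[-0.04,-0.002,0],[-0.02,0,0],[0,0,0],[0,0,0]], "turn": [0,0,0,0,0,0]}'
```

```text
time_s: 21.1
tool_pos: [0.4953, -0.2093, 0.1676]
tool_rot: [0.014, 0.702, 0.712, 0.021]
ft_force: [1.5, 0.3, -0.9]
gripper_width: 0.0134
time_s: 21.7
tool_pos: [0.4871, -0.3749, 0.1676]
tool_rot: [0.016, 0.705, 0.709, 0.021]
ft_force: [-0.2, 0.4, -2.1]
gripper_width: 0.0133
```

```bash
cat > v.py <<'E'
from h import *
import sys
n=sys.argv[1]
st=ctrl.get_state();Rm=R.from_quat(np.roll(st["tool_rot"],-1)).as_matrix()
tip=st["tool_pos"]+Rm[:,2]*.072
print("tcp",np.round(st["tool_pos"],4),"tip",np.round(tip,4),"zaxis",np.round(Rm[:,2],3),"yax",np.round(Rm[:,1],3))
# shift in tool axes so that tip goes to entry point
for tz in(.064,):
    # entry point: axis centred along hole
    g=np.array([.492,-.3773,tz])-np.r_[-Rm[:2,2]/Rm[2,2]*0.0275*-1,0]*-1*-1
    g=np.array([.492,-.3773,tz]); g[:2]-= Rm[:2,2]/abs(Rm[2,2])*.0275
    print("shift tool",np.round(Rm.T@(g-tip),4))
for c in("side","scene","wrist"):
    k=snap(c,f"{c}_{n}.png");f=c=="wrist"
    u,v=map(int,proj(k,(.492,-.377,.07),f));x0,y0=max(u-50,0),v-55
    i=cv2.imread(f"pics/{c}_{n}.png")[y0:y0+100,x0:x0+100];cv2.imwrite(f"pics/{c}_{n}d.png",cv2.resize(np.clip(i*(1.8 if c!="scene" else 1.1),0,255).astype('uint8'),None,fx=6,fy=6,interpolation=cv2.INTER_CUBIC))
    for l,p in(("tip",tip),("hole",(.492,-.3773,.06))):
        q=proj(k,p,f);print(c,l,round((q[0]-x0)*6),round((q[1]-y0)*6))
E
python3 v.py a
```

```text
tcp [ 0.4871 -0.3749  0.1676] tip [ 0.4909 -0.3744  0.0957] zaxis [ 0.052  0.007 -0.999] yax [0.999 0.005 0.053]
shift tool [-0.0033 -0.002   0.0316]
side tip 305 276
side hole 301 353
scene tip 292 307
scene hole 310 343
wrist tip 304 362
wrist hole 300 322
```

View pics/side_ad.png

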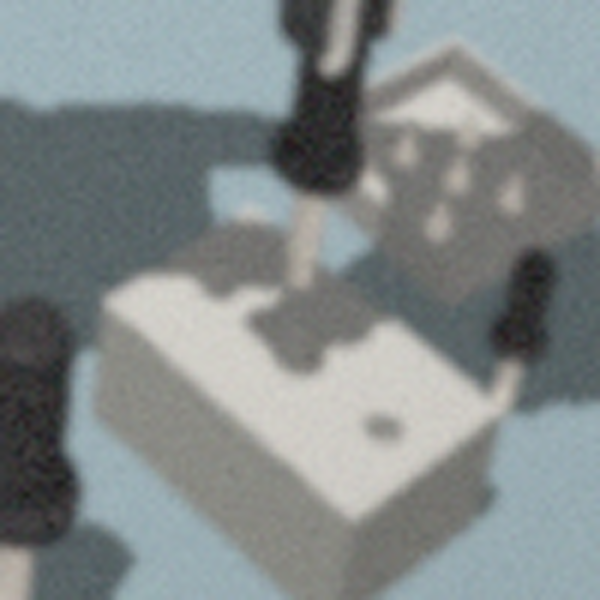

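View pics/scene_ad.png

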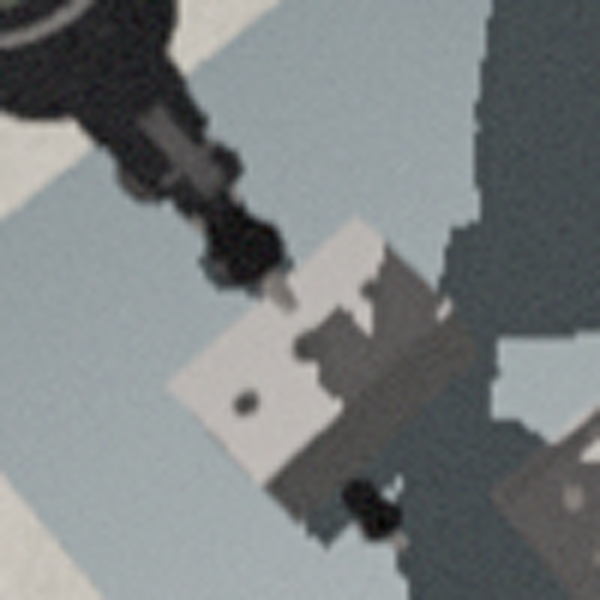

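View pics/wrist_ad.png

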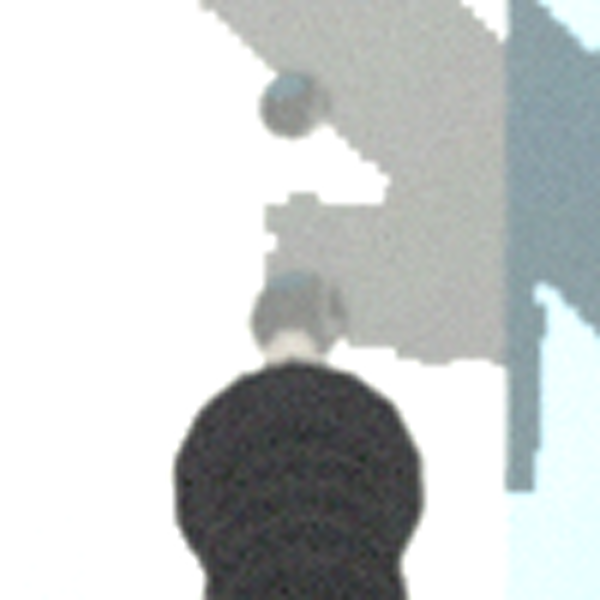

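```bash
python3 -m inch '{"xyz": [[-0.003,0.003,0],[0,0,0],[0,-0.0005,0.01],[0,-0.0005,0.01],[0,0,0],[0,0,0]], "turn": [0,0,0,0,0,0]}'; python3 v.py b
```

```text
time_s: 22.45
tool_pos: [0.4914, -0.3728, 0.1463]
tool_rot: [0.015, 0.703, 0.711, 0.021]
ft_force: [-0.2, 0.8, -0.9]
gripper_width: 0.013
tcp [ 0.4914 -0.3728  0.1463] tip [ 0.4951 -0.3721  0.0744] zaxis [ 0.052  0.008 -0.999] yax [0.999 0.012 0.052]
shift tool [-0.0054 -0.0052  0.0101]
side tip 302 309
side hole 301 353
scene tip 315 328
scene hole 310 343
wrist tip 324 307
wrist hole 298 315
```

```bash
python3 -m inch '{"xyz": [[-0.0052,-0.0012,0],[0,0,0],[0,0,0],[0,0,0]], "turn": [0,0,0,0]}'; python3 v.py c
```

```text
time_s: 23.0
tool_pos: [0.4907, -0.3796, 0.1476]
tool_rot: [0.017, 0.703, 0.711, 0.021]
ft_force: [-0.1, 0.1, -1.7]
gripper_width: 0.0134
tcp [ 0.4907 -0.3796  0.1476] tip [ 0.4946 -0.3791  0.0757] zaxis [ 0.054  0.006 -0.999] yax [0.998 0.011 0.054]
shift tool [ 0.0016 -0.0047  0.0115]
side tip 317 321
side hole 301 353
scene tip 301 336
scene hole 310 343
wrist tip 324 357
wrist hole 302 320
```

View pics/side_cd.png

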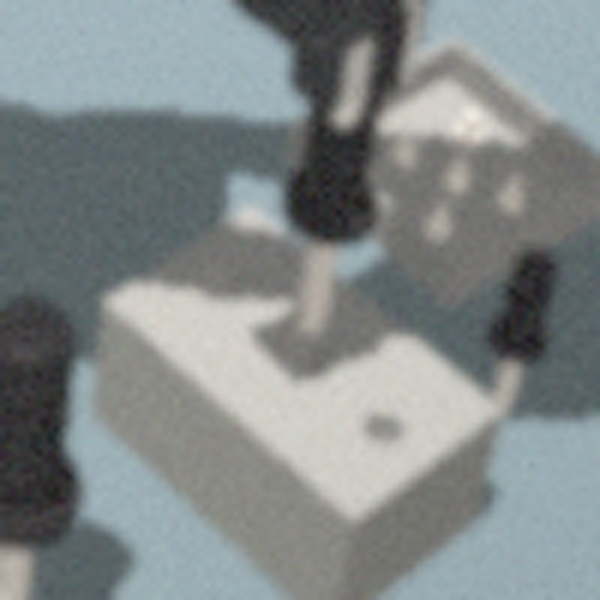

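View pics/scene_cd.png

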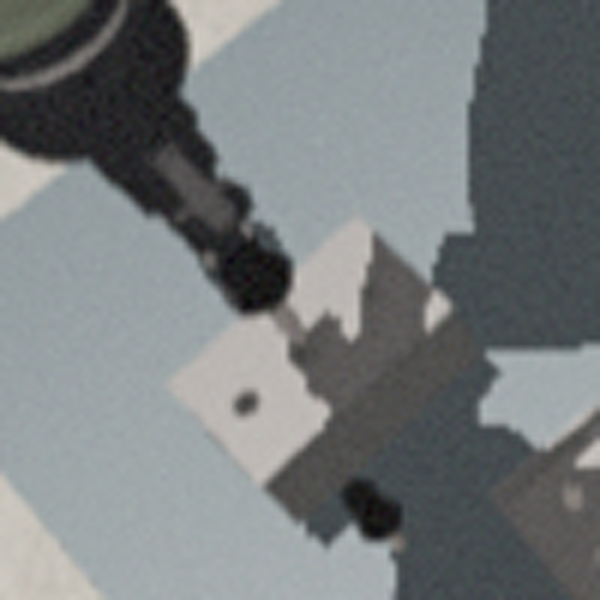

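View pics/wrist_cd.png

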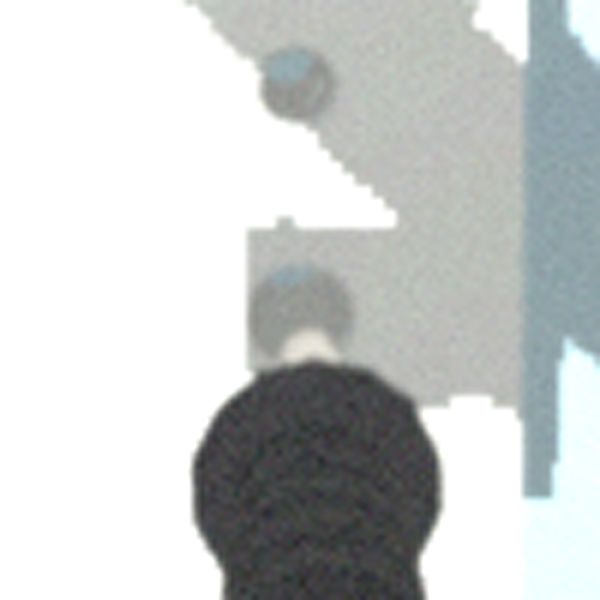

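```bash
python3 -m inch '{"xyz": [[0.002,-0.0005,0],[0,0,0],[0,0,0],[0,0,0]], "turn": [0,0,0,0]}'; python3 v.py d
```

```text
time_s: 23.55
tool_pos: [0.4901, -0.3769, 0.1476]
tool_rot: [0.017, 0.703, 0.711, 0.021]
ft_force: [0.3, -0.3, -1.9]
gripper_width: 0.0134
tcp [ 0.4901 -0.3769  0.1476] tip [ 0.4939 -0.3764  0.0757] zaxis [ 0.054  0.007 -0.999] yax [0.998 0.011 0.054]
shift tool [-0.0011 -0.0041  0.0115]
side tip 309 317
side hole 301 353
scene tip 305 331
scene hole 310 343
wrist tip 318 338
wrist hole 300 318
```

View pics/wrist_dd.png

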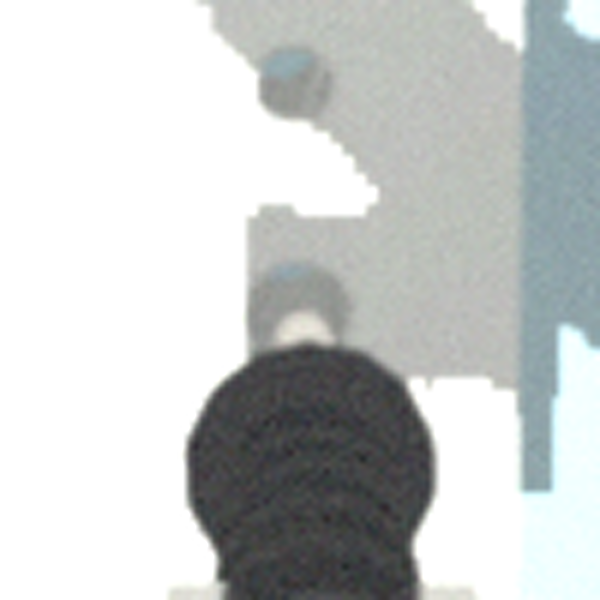

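```bash
python3 -m inch '{"xyz": [[0,-0.0003,0.005],[0,-0.0003,0.005],[0,-0.0003,0.005],[0,-0.0003,0.005],[0,0,0]], "turn": [0,0,0,0,0]}'; python3 v.py e
```

```text
time_s: 24.2
tool_pos: [0.4896, -0.3767, 0.1251]
tool_rot: [0.016, 0.703, 0.711, 0.021]
ft_force: [0.3, -0.7, -1.3]
gripper_width: 0.0131
tcp [ 0.4896 -0.3767  0.1251] tip [ 0.4934 -0.3761  0.0532] zaxis [ 0.053  0.007 -0.999] yax [0.999 0.011 0.053]
shift tool [-0.0013 -0.0023 -0.0109]
side tip 299 362
side hole 301 353
scene tip 318 349
scene hole 310 343
wrist tip 308 298
wrist hole 300 319
```

View pics/wrist_ed.png

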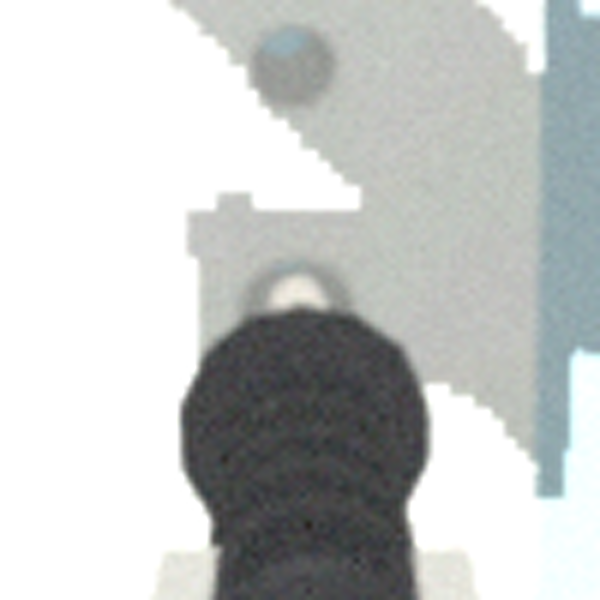

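View pics/side_ed.png

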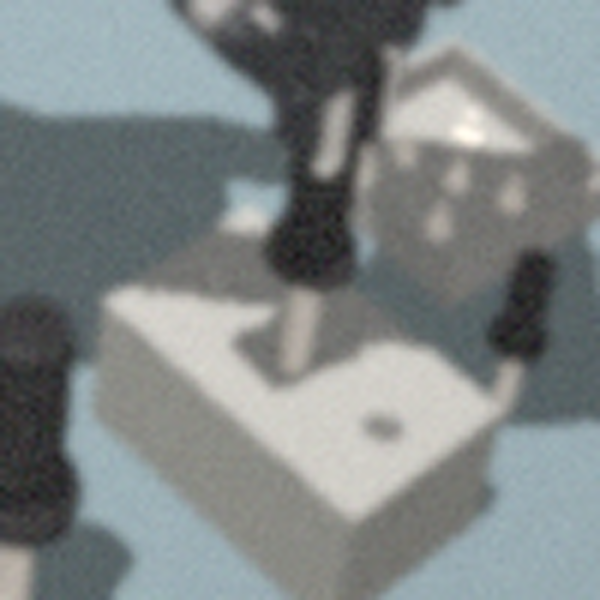

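```bash
python3 -m inch '{"xyz": [[-0.001,0,0.004],[0,-0.0002,0.005],[0,-0.0003,0.005],[0,0,0]], "turn": [0,0,0,0]}';  python3 -m inch '{"xyz": [[0,-0.0003,0.005],[0,-0.0003,0.005],[0,0,0]], "turn": [0,0,0]}'
```

```text
time_s: 24.75
tool_pos: [0.4909, -0.3784, 0.1117]
tool_rot: [0.018, 0.703, 0.711, 0.021]
ft_force: [0.2, -0.1, -1.6]
gripper_width: 0.0133
time_s: 25.05
tool_pos: [0.4907, -0.3783, 0.1006]
tool_rot: [0.018, 0.703, 0.711, 0.021]
ft_force: [-0.5, 0.4, -1.0]
gripper_width: 0.0128
```

```bash
python3 -m inch '{"xyz": [[0.0005,-0.0003,0.005],[0,-0.0003,0.005],[0,-0.0002,0.004],[0,0,0]], "turn": [0,0,0,0]}'; python3 -m inch '{"xyz": [[0,0,0.002],[0,0,0.002],[0,0,0]], "turn": [0,0,0]}'
```

```text
time_s: 25.45
tool_pos: [0.4907, -0.3776, 0.0853]
tool_rot: [0.018, 0.703, 0.711, 0.021]
ft_force: [-0.0, -0.7, -1.6]
gripper_width: 0.0133
time_s: 25.75
tool_pos: [0.4911, -0.3778, 0.081]
tool_rot: [0.018, 0.703, 0.711, 0.021]
ft_force: [0.2, -0.6, -1.0]
gripper_width: 0.0129
```

```bash
python3 -m inch '{"xyz": [[0,0,0.001],[0,0,0.001],[0,0,0]], "turn": [0,0,0]}'; python3 v.py f
```

```text
time_s: 26.05
tool_pos: [0.4914, -0.3779, 0.0792]
tool_rot: [0.018, 0.703, 0.711, 0.021]
ft_force: [0.7, 0.1, -1.4]
gripper_width: 0.0134
tcp [ 0.4914 -0.3779  0.0792] tip [ 0.4954 -0.3775  0.0073] zaxis [ 0.056  0.005 -0.998] yax [0.998 0.011 0.056]
shift tool [ 0.0004 -0.0018 -0.0569]
side tip 290 450
side hole 301 353
scene tip 345 390
scene hole 310 343
wrist tip 305 194
wrist hole 301 308
```

View pics/side_fd.png

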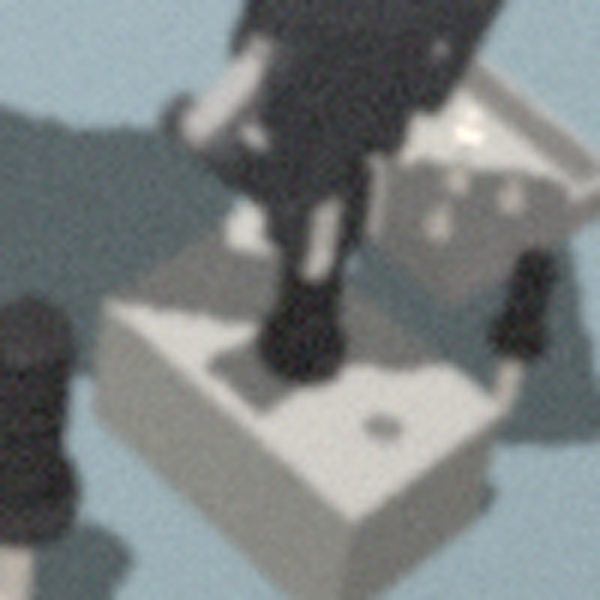

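```bash
python3 -m inch '{"xyz": [[0,0,0.001],[0,0,0.001],[0,0,0]], "turn": [0,0,0]}'; python3 -m inch '{"xyz": [[0,0,0],[0,0,0],[0,0,0],[0,0,0]], "turn": [0,0,0,0]}' 0.06 20;  python3 v.py g
```

```text
time_s: 26.5
tool_pos: [0.4917, -0.3781, 0.0775]
tool_rot: [0.019, 0.703, 0.711, 0.021]
ft_force: [-0.6, -0.1, -1.4]
gripper_width: 0.0132
time_s: 26.9
tool_pos: [0.4924, -0.3786, 0.0784]
tool_rot: [0.02, 0.703, 0.711, 0.022]
ft_force: [-0.1, -0.8, 0.4]
gripper_width: 0.06
tcp [ 0.4924 -0.3786  0.0784] tip [ 0.4966 -0.3783  0.0065] zaxis [ 0.058  0.003 -0.998] yax [0.998 0.011 0.058]
shift tool [ 0.0012 -0.0028 -0.0578]
side tip 294 452
side hole 301 353
scene tip 346 393
scene hole 310 343
wrist tip 312 195
wrist hole 299 306
```

View pics/side_gd.png

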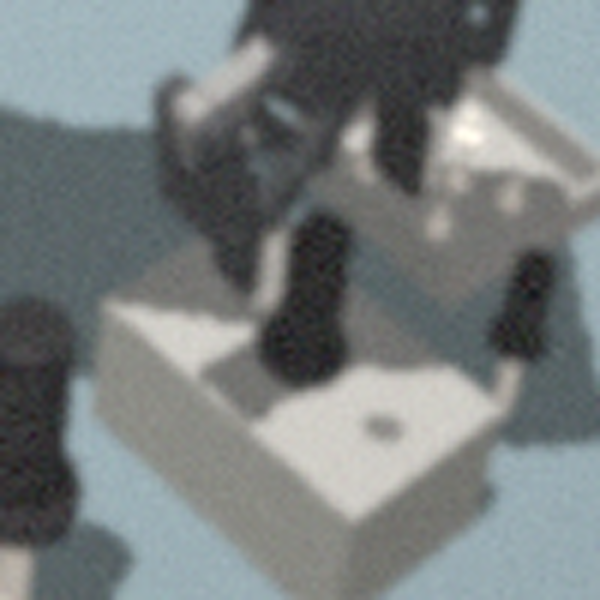

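View pics/wrist_gd.png

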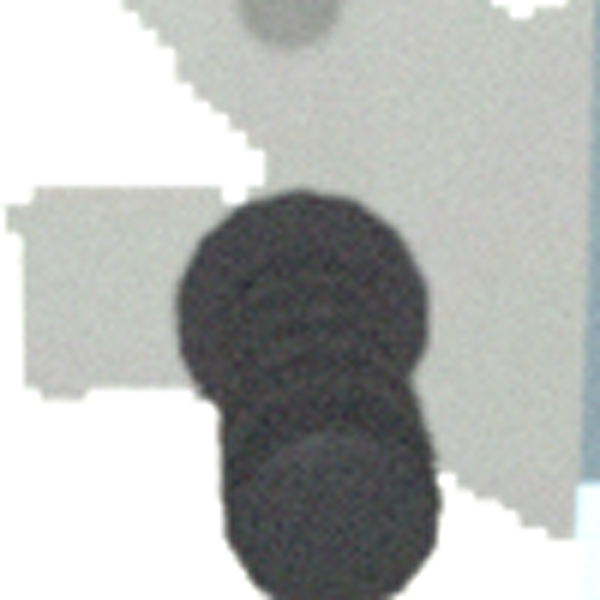

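```bash
python3 -m inch '{"xyz": [[0,0,0],[0,0,0],[0,0,0],[0,0.0005,-0.01],[0,0.0005,-0.01],[0,0.001,-0.02],[0,0.001,-0.02],[0,0.001,-0.02]], "turn": [0,0,0,0,0,0,0,0]}' 0.085 20; python3 -m inch '{"xyz": [[0,0.001,-0.03],[0,0.001,-0.03],[0,0,0],[0,0,0],[0,0,0]], "turn": [0,0,0,0,0]}'; python3 v.py i; python3 - <<'E'
from h import *
i=cv2.imread("pics/side_i.png")[140:260,180:340];cv2.imwrite("pics/si2.png",cv2.resize(i,None,fx=5,fy=5,interpolation=cv2.INTER_CUBIC))
E
```

```text
time_s: 27.85
tool_pos: [0.4904, -0.3778, 0.1612]
tool_rot: [0.017, 0.703, 0.711, 0.021]
ft_force: [0.4, -0.2, 0.4]
gripper_width: 0.085
time_s: 28.35
tool_pos: [0.4904, -0.3792, 0.2316]
tool_rot: [0.023, 0.703, 0.711, 0.022]
ft_force: [-0.6, 0.1, -0.4]
gripper_width: 0.0851
tcp [ 0.4904 -0.3792  0.2316] tip [ 0.495  -0.3793  0.1597] zaxis [ 0.063 -0.001 -0.998] yax [0.998 0.012 0.063]
shift tool [ 0.0023 -0.0107  0.0952]
side tip 352 139
side hole 301 353
scene tip 244 262
scene hole 310 343
wrist tip 345 469
wrist hole 300 325
```

View pics/side_id.png

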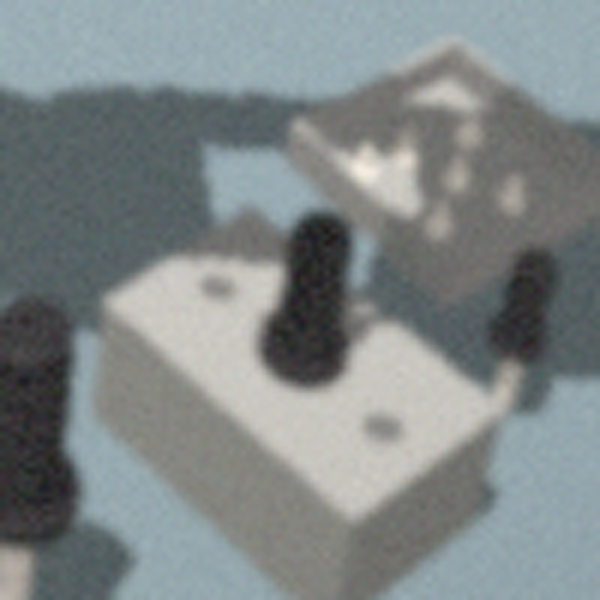

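View pics/scene_id.png

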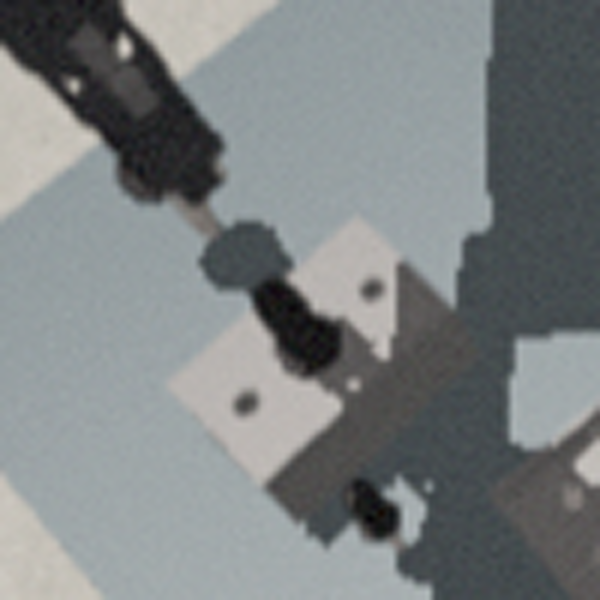

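View pics/si2.png

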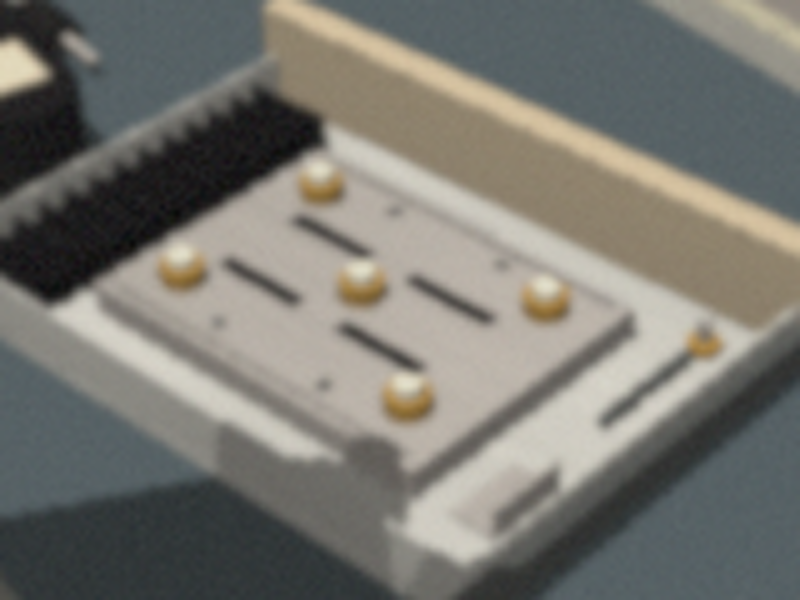

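```bash
python3 - <<'E'
from h import *
a=cv2.imread("pics/side0.png")[270:330,345:405];b=cv2.imread("pics/side_i.png")[270:330,345:405]
c=cv2.imread("pics/scene0.png")[260:310,100:160];d=cv2.imread("pics/scene_i.png")[260:310,100:160]
r=lambda i:cv2.resize(np.clip(i*1.6,0,255).astype('uint8'),(390,300),interpolation=cv2.INTER_CUBIC)
cv2.imwrite("pics/cmp.png",np.vstack([np.hstack([r(a),r(b)]),np.hstack([r(c),r(d)])]))
E
```

```text
(no output)
```

View pics/cmp.png

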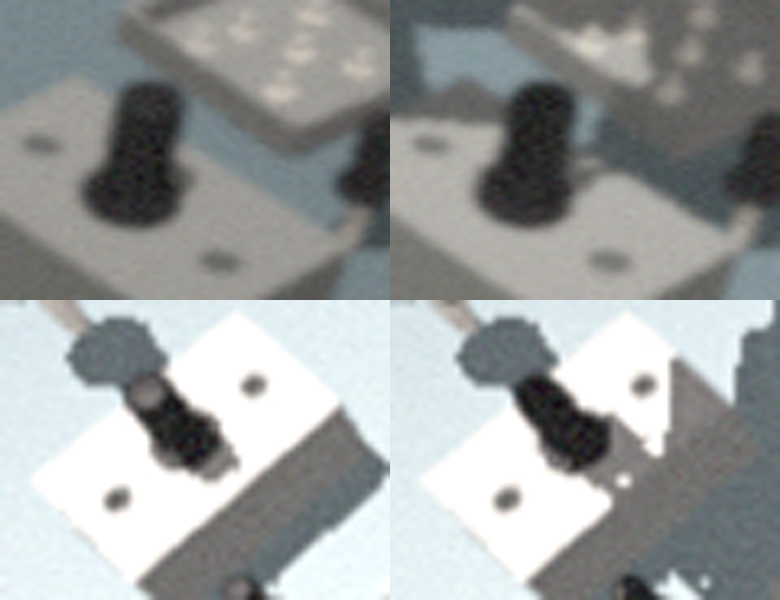

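View pics/scene_i.png

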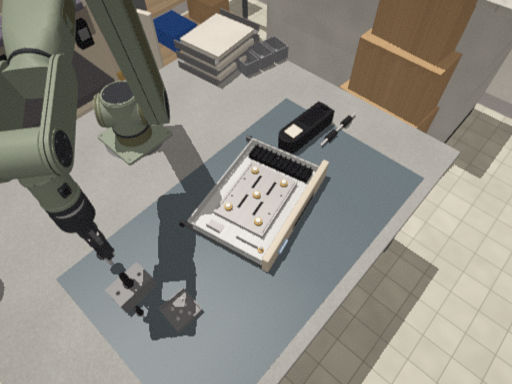

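The probe sits within about 1 px of its starting position in both views, upright with the guard on the block. The gripper is clear of it, and the cartridge, tray and roller have not moved. I'm handing in.

```bash
python3 -c "
from rig import ctrl
print(ctrl.job_done())"
```

```text
the job is handed in; nothing more can be done
None
```

The high pin is pressed level and the probe is back in the block. The job was handed in at about 28.5 s, and no verdict was reported.

- **Finding the high pin:** I felt all five heads with the middle-sized probe. The four corner pins met the tip at a tool height of 118.7–119.1 mm. The centre pin met it at 122.0 mm, about 3.1 mm proud.
- **Pressing it:** I pushed only the centre pin, with at most about 17 N including the probe's weight offset (15.3 N read at the wrist).
- **Checking the level:** A gentle re-touch put the centre at 118.9 mm. The (-55, -85) corner pin then read 118.9 mm again, so the probe had not slipped in the grip. I did not re-touch the other three corners.
- **Probe return:** I released it with the guard on or just above the block. Before and after pictures match within about 1 px (roughly 2 mm), showing it upright and seated.
- **Bystanders:** The cartridge, screw tray and roller look unmoved in the pictures.

Two readings disagreed:
- **Tool tilt:** The tool had tilted to about 0.06 rad by the end, mostly from pressing, and the tip sat about 1.5 mm off where the tool pose put it. I corrected for that from the wrist camera before inserting the probe.
- **Grip width:** The gripper read 13 mm on the 20 mm handle throughout. The grip held, and I did not find out why.

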